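# Clamp a filled wax mould in the bench press with its fold-out crank

## Task

Clamp the mould that stands in the little blue press so that it can set: swing the folded red-knobbed handle fully upright before turning the crank, then crank clockwise (seen from above) until the plate bears firmly on the mould - you feel the crank stiffen - without overtightening, which would crush it. Then fold the handle fully flat again and let go, leaving the mould clamped; leave the other moulds and everything else on the table where they are.

Things in the scene. Friction and masses are not known exactly. Their poses are not given: they have to be found in the camera images.
- press: Blue bench press fixed to the table; origin at the centre of the underside of its bed, z up. Bed 180 (x) x 150 (y) x 14 mm; steel columns of 18 mm diameter at y = +-60 mm carry a blue beam 40 (x) x 150 (y) mm, whose top is 160 mm above the table. The screw and the crank's vertical axis pass through the origin.
- ram: Steel ram under the beam, with a round aluminium plate (54 mm diameter, 8 mm thick) sprung below it; origin under the ram's flange, 24 mm above the free plate's underside. It goes down 30 mm per turn of the crank, even once the plate has met the mould: then the plate's spring, preloaded to 45 N, gives at 8 N per mm. The mould is well clamped above 30 N, crushed above 110 N.
- crank (a joint): Turn of the crank in rad, growing clockwise from above (lowering the plate); at 0 the arm points along the press's -x. Starts between 0 and 1.2. Friction 0.35 N m: about 4 N at the upright handle when idle; meeting the mould adds about 2.5 N, every further rad about 2 N (10 N in all when it crushes). Friction holds the crank where it is left, up to about 70 N of clamping; beyond, it turns back.
- handle (a joint): Fold angle of the red-knobbed handle in rad: 0 folded flat along the arm and pointing to the crank's axis, 1.57 swung up to its stop, upright. Hinge friction 0.08 N m; it stays where it is left. The stop is rigid against outward push; an inward push of a few N folds it.
- crank_axis (a point): Point on the crank's vertical axis, 205 mm above the table, level with the handle's pivot. The crank's arm below it is a steel bar 12 mm wide, 8 mm thick, its middle at 188 mm height; its hub is 28 mm in diameter.
- handle_pivot (a point): Pivot of the folding handle at the arm's outer end, 85 mm from the crank's axis and 205 mm above the table; the hinge axis is level and square to the arm.
- handle_grip (a point): Centre of the red ball knob, 24 mm in diameter, at the handle's free end, 50 mm from the pivot; grip here. The stem is dark, 13 mm thick; ball and stem spin freely about their length. Folded, the ball is 205 mm high, 35 mm from the crank's axis, 1 mm clear of the arm; upright, 255 mm high, above the pivot. While folding it must pivot between the fingers and may creep some mm in them.
- mould_a: Round closed wax mould in pink, 62 mm diameter, with aluminium rim and cream top; origin at the centre of its underside. One of the three moulds stands in the press, the other two on the board; they differ in height (between 35 and 60 mm; which is which is not told), so contact must be felt.
- mould_b: Round closed wax mould in violet, 62 mm diameter, with aluminium rim and cream top; origin at the centre of its underside. One of the three moulds stands in the press, the other two on the board; they differ in height (between 35 and 60 mm; which is which is not told), so contact must be felt.
- mould_c: Round closed wax mould in rose, 62 mm diameter, with aluminium rim and cream top; origin at the centre of its underside. One of the three moulds stands in the press, the other two on the board; they differ in height (between 35 and 60 mm; which is which is not told), so contact must be felt.
- board: Fixed wooden board 100 x 220 x 14 mm on which the two spare moulds stand; origin under its centre.
- jug: Steel jug, 90 mm diameter, 130 mm high; origin under its centre. A bystander.
- bowl: Steel bowl, 170 mm diameter, 70 mm high; origin under its centre. A bystander.
- tin_1: Small open pink tin, 60 mm diameter, 35 mm high; a bystander.
- tin_2: Small open blue-grey tin, 60 mm diameter, 35 mm high; a bystander.
- spoon: Spoon lying on the table; a bystander.

How it is judged (in metres and radians):
On the way, in this order (a step that is already met when the one before it is completed fails the run):
1. the handle is swung out upright (beyond 1.4 rad) before the crank is turned (crank still below 1.9 rad) (value of joint handle above 1.4 rad and value of joint crank below 1.9 rad), for 0.2 s.
2. the crank is turned with the handle out (beyond 1.1 rad) until the plate presses a mould with more than 30 N (value of joint handle above 1.1 rad and (contact force between ram and mould_a above 30 N or contact force between ram and mould_b above 30 N or contact force between ram and mould_c above 30 N)), for 0.2 s.
At the end, for the whole second after the job is handed in: The handle is folded flat (below 0.15 rad), the plate still presses the mould in the press with more than 30 N, and the crank is at rest (value of joint handle below 0.15 rad and (contact force between ram and mould_a above 30 N or contact force between ram and mould_b above 30 N or contact force between ram and mould_c above 30 N) and velocity of joint crank between -0.1 and 0.1 rad/s); the robot touches nothing.
It fails at once if the mould is crushed: the plate presses with more than 110 N (contact force between ram and mould_a above 110 N or contact force between ram and mould_b above 110 N or contact force between ram and mould_c above 110 N).
It fails at once if a bystander or a mould is moved by more than 30 mm (distance of any of jug, bowl, tin_1, tin_2, spoon, mould_a, mould_b, mould_c from where it was at the start of the episode above 0.03 m).
It also fails if it takes over 72 s, if anything falls off the work surface, if the arm or the gripper's body presses on something with over 40 N, if the wrist force passes 120 N, or if a joint passes its speed limit or range.

## Robot

A 6-joint arm with a two-finger parallel gripper is mounted at the origin on the work surface. World frame = base frame: x ahead of the robot, y to its left, z up, the work surface at z = 0. Lengths are in m, angles in degrees, forces in N, time in s.
With the tool pointing down it reaches from about 0.3 to 0.75 m from the base axis. Payload 8.5 kg.
Tool frame: the origin (TCP) lies on the centre line of the jaws, within the pads' length; the fingertips stand 22 mm ahead of it and the grasp point (between the pads) lies 3 mm ahead of it (env.tip_reach is the distance from the TCP to the fingertips, in m); y points along the fingers, z is the direction in which the jaws open and shut, and the axes are right-handed (so a half turn about y gives the same grasp; the last joint's range is limited). The gripper opens to 85 mm and grips with 20 to 120 N. Pads are 22 mm wide; open, the fingers measure 114 mm over their backs; the gripper's body (76 mm by 85 mm) begins 54 mm behind the grasp point. The pads swing forward as they close: fully open they stand 13 mm farther back than shut.
Start: joints at [-83.44, 21.807, 74.336, -0, 83.858, -12.336], TCP at [0.178, -0.52, 0.253] pointing down, gripper open.
Joint ranges: [-178.18, 178.18], [-50.72, 133.34], [12.68, 142.11], [-81.47, 261.47], [9.98, 163.14], [-165.26, 165.26]. Speed limits (degrees/s): [136.94, 136.94, 180, 180, 180, 180].

## Interface

Orientations are given as a 3x3 rotation matrix whose columns are the frame's x, y, z axes.
In Python, from rig import env, get_image gives the robot as it stands. The module is installed in compiled form; this text tells all that it offers.
- The arm moves only by the tool carry_out, never from a script. Its argument "targets" is a list that holds one entry, the list of rows, each a list of 7 numbers: the closure, from 0 (fully open) to 1 (shut), then the shift along the world's x, y, z in mm, then the turn, a rotation vector about the world's x, y, z in degrees. In form: [[[claw, dx, dy, dz, ax, ay, az], ...]]. A call has 1 to 20 rows; each row is the pose to reach, as a shift and turn from the pose commanded when the call began; what a row does not reach only later rows make up. A row lasts 1/12 s, in which the tool goes at most 41.7 mm and 7.16 degrees, less where a joint would pass 70% of its speed; a pose out of reach is approached as far as the arm can. A call with a gripper value outside its range is refused whole. The fingers move at their own pace and stop on an object; "squeeze" is the grip in N (left out, the last holds). Time passes only in rows, so rows that repeat a pose let the fingers close. It gives the time, the measured TCP pose, the force and the opening at its end, in the units of the state.
- env.observe(): the state, without advancing time (a new reading comes with each control period).
- get_image(name): name is "scene" or "top" or "wrist"; returns a dict with "img" (420x560x3 uint8, red, green, blue), "fx", "fy", "cx", "cy" (pixels), "rvec" (rotation vector, rad) and "tvec" (3), from world to camera coordinates, as OpenCV has them. Camera axes: x right, y down, z forward; pixel columns grow to the right and rows downward; lengths in m; the calibration is good to about 2 mm. The wrist camera is an equidistant fisheye: a pixel r from the principal point sees the ray r / f radians off the axis. A picture is of the moment at which its call begins. There is no depth.
- env.close_job(): hands the job in, once; it reports no verdict.
The state is a dict: "time_s": time; "q": joint angles; "qvel": joint speeds; "joint_efforts": joint torques, N m; "position": TCP position; "tool_rot": TCP orientation; "ft_force": force on the tool from outside, world axes, zero at the start; "wrist_torque": the same for the moment, N m; "grip_width": finger opening in m.
Only numpy, scipy, OpenCV 4.12 (cv2) and the standard library are available. Lean on these libraries where they do the work, as an engineer would, in place of code of your own. Each camera call takes 0.05 s, during which the arm holds its last target.

## Working session

There is one attempt and no reset: what is moved stays moved. The work goes in short steps, Python scripts to look and compute and a tool call to move; the robot and the scene stay as the last step left them, time stands still between calls to the robot, and variables do not carry over. Pictures are saved under pics/ and viewed, and the job is handed in when it is done.

Besides the shell and the picture viewer there is one more tool, called as a command line: name --argument value ..., lists and objects as JSON in quotes. carry_out: Moves the arm, as the interface text tells. Its arguments: {"type":"object","properties":{"targets":{"type":"array"},"squeeze":{"type":"number"}},"required":["targets"]}

```bash
mkdir -p pics
cat > h.py <<'E'
import numpy as np, cv2
from rig import env, get_image
def snap(n,f):
    d=get_image(n); cv2.imwrite('pics/'+f,d['img'][:,:,::-1]); 
    np.savez('pics/'+f+'.npz',**{k:np.array(v) for k,v in d.items()}); return d
def load(f): return dict(np.load('pics/'+f+'.npz'))
def ray(d,u,v,fish=False):
    R=cv2.Rodrigues(np.array(d['rvec'],float))[0]; t=np.array(d['tvec'],float).ravel()
    x=(u-d['cx'])/d['fx']; y=(v-d['cy'])/d['fy']
    if fish:
        r=np.hypot(x,y); c=np.array([x/r*np.sin(r),y/r*np.sin(r),np.cos(r)]) if r>0 else np.array([0,0,1.])
    else: c=np.array([x,y,1.]); c/=np.linalg.norm(c)
    return -R.T@t, R.T@c
def plane(d,u,v,z,fish=False):
    o,r=ray(d,u,v,fish); return o+r*(z-o[2])/r[2]
def tri(rs):
    A=np.zeros((3,3));b=np.zeros(3)
    for o,r in rs:
        P=np.eye(3)-np.outer(r,r);A+=P;b+=P@o
    X=np.linalg.solve(A,b); return X,[np.linalg.norm((np.eye(3)-np.outer(r,r))@(X-o)) for o,r in rs]
def proj(d,X,fish=False):
    R=cv2.Rodrigues(np.array(d['rvec'],float))[0]; c=R@X+np.array(d['tvec'],float).ravel()
    if fish:
        rr=np.hypot(c[0],c[1]); th=np.arctan2(rr,c[2]); return d['cx']+d['fx']*th*c[0]/rr, d['cy']+d['fy']*th*c[1]/rr
    return d['cx']+d['fx']*c[0]/c[2], d['cy']+d['fy']*c[1]/c[2]
E
python3 - <<'E'
from h import *
for n in('scene','top','wrist'):
    d=snap(n,n+'0.png'); print(n,d['fx'],d['cx'],d['cy'],ray(d,d['cx'],d['cy']))
print(env.observe())
E
```

```text
scene 383.57406296516103 278.26058633336896 212.88991255647878 (array([1.4048705 , 0.47794557, 0.81993387]), array([-0.74460673, -0.39058574, -0.54129807]))
top 490.76544343684407 283.4764283273386 212.15794431879397 (array([0.31790968, 0.01613942, 1.51980622]), array([ 1.11702052e-01, -1.81075127e-04, -9.93741726e-01]))
wrist 325.19226210127806 283.4483791021429 212.85825853954253 (array([ 0.25812215, -0.49335359,  0.37297428]), array([-0.3089177 , -0.10418247, -0.94536547]))
{'time_s': 0.15, 'q': array([-8.34409200e+01,  2.18352486e+01,  7.43708434e+01,  3.74033013e-04,
        8.38590985e+01, -1.23357591e+01]), 'qvel': array([-0.00200331, -0.12662016, -0.17995898,  0.08645487,  0.01281396,
        0.00165007]), 'joint_efforts': array([ 2.42172828e-03, -4.48632073e+01, -2.31343246e+01, -2.08911201e-04,
        3.90067013e-03,  4.64847446e-06]), 'position': array([ 0.17808523, -0.52017226,  0.25284747]), 'tool_rot': array([[-9.46114774e-01, -1.23518848e-04,  3.23831466e-01],
       [-3.23831394e-01,  1.13108339e-03, -9.46114131e-01],
       [-2.49417464e-04, -9.99999353e-01, -1.11013398e-03]]), 'ft_force': array([-0.0830622 , -0.15564224,  0.57229026]), 'wrist_torque': array([-0.0514342 , -0.02680144, -0.0365506 ]), 'grip_width': 0.08543535339388589}
```

View pics/scene0.png

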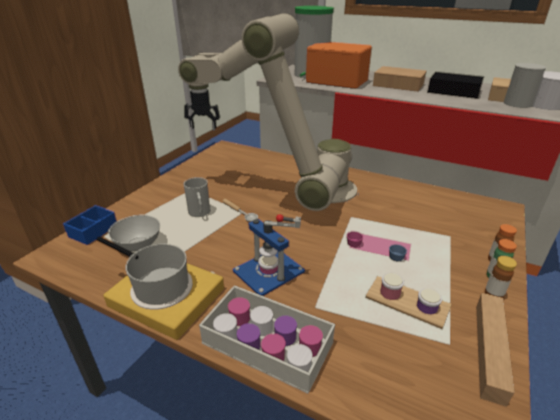

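View pics/top0.png

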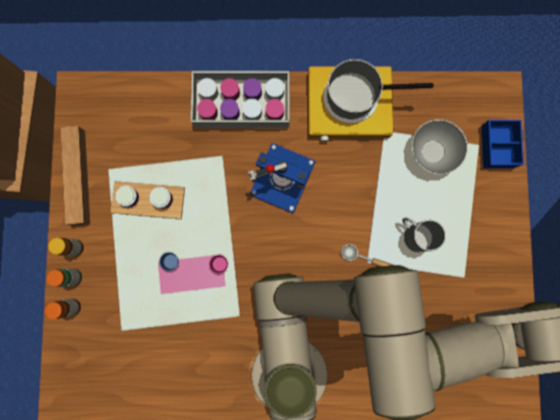

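View pics/wrist0.png

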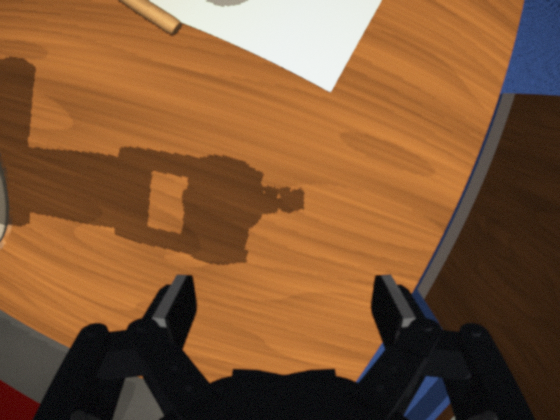

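The press is at about top (282,178) and scene (268,250). The red knob is at about top (270,168) and scene (280,218). I'll enlarge both.

Run:
```python
from h import *
a=load('top0.png')['img'][135:220,235:325]; b=load('scene0.png')['img'][200:300,220:320]
a=cv2.resize(a,(400,378),interpolation=cv2.INTER_CUBIC); b=cv2.resize(b,(400,400),interpolation=cv2.INTER_CUBIC)
o=np.zeros((400,800,3),np.uint8);o[:378,:400]=a;o[:,400:]=b
cv2.imwrite('pics/z0.png',o[:,:,::-1])
for n in('top0.png','scene0.png'):
    d=load(n);im=d['img'].astype(int);r,g,bb=im[...,0],im[...,1],im[...,2]
    m=((r>120)&(g<60)&(bb<60)).astype(np.uint8)
    k,l,s,c=cv2.connectedComponentsWithStats(m)
    for i in range(1,k):
        if s[i,4]>5 and s[i,4]<300: print(n,s[i],c[i])
    m=((bb>90)&(r<60)&(g<110)&(bb-r>50)).astype(np.uint8)
    k,l,s,c=cv2.connectedComponentsWithStats(m)
    for i in range(1,k):
        if s[i,4]>30: print(n,'blue',s[i],c[i])
```

```text
top0.png [267 165   7   7  40] [269.95  167.825]
top0.png blue [    0    15   560   213 31718] [321.77608929  58.05999748]
top0.png blue [489 120  34  45 807] [500.81288724 145.48698885]
top0.png blue [257 146  56  38 930] [288.19462366 162.88709677]
top0.png blue [252 182  13   9  66] [257.37878788 185.92424242]
top0.png blue [255 189  48  23 510] [278.98823529 198.35882353]
top0.png blue [   0  212   48  208 8546] [ 21.24760122 313.37924175]
scene0.png [276 216   7   4  25] [279.12 217.44]
scene0.png blue [ 64 212  49  20 172] [ 87.3372093  222.70930233]
scene0.png blue [250 222  38  24 229] [267.50218341 233.45851528]
scene0.png blue [284 256  14  11  82] [288.86585366 261.85365854]
scene0.png blue [234 260  48  35 644] [256.04658385 277.62732919]
scene0.png blue [289 269  15   6  51] [295. 271.]
```

View pics/z0.png

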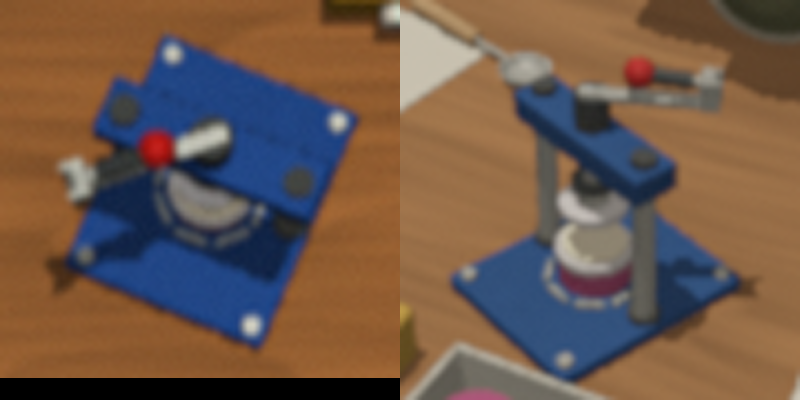

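Left half (top view): knob at (270,168), hub at about (283,166), clevis at about (252,175), column caps at (263,159) and (302,176). Right half (scene): knob at (279,217), clevis at about (298,222), caps at (256,221) and (281,239). The handle is folded. Next I triangulate these.

Run:
```python
from h import *
t=load('top0.png');s=load('scene0.png')
P={'knob':((269.95,167.8),(279.3,217.6)),'capL':((262.7,159.3),(255.75,221.2)),'capR':((302.3,176),(281,239.5)),'clev':((252.1,175.5),(297.75,222.5)),'hub':((282.9,166.5),(268,225))}
X={}
for k,(a,b) in P.items():
    X[k],e=tri([ray(t,*a),ray(s,*b)]);print(k,X[k].round(4),np.round(e,4), 'top plane',plane(t,*a,{'knob':.205,'capL':.164,'capR':.164,'clev':.2,'hub':.195}[k]).round(4))
c=(X['capL']+X['capR'])/2;d=X['capL']-X['capR'];print('mid',c,'dist',np.linalg.norm(d),'yaw y axis->',np.degrees(np.arctan2(d[1],d[0]))-90)
v=X['knob'][:2]-c[:2];print('knob r',np.linalg.norm(v),np.degrees(np.arctan2(v[1],v[0])))
v=X['clev'][:2]-c[:2];print('clev r',np.linalg.norm(v),np.degrees(np.arctan2(v[1],v[0])))
```

```text
knob [0.5864 0.0523 0.2099] [0.0003 0.0003] top plane [0.5873 0.0527 0.205 ]
capL [0.6269 0.0401 0.2159] [0.0369 0.0369] top plane [0.62   0.0743 0.164 ]
capR [ 0.566 -0.     0.107] [0.0424 0.0424] top plane [ 0.5723 -0.0369  0.164 ]
clev [0.5674 0.1019 0.1969] [0.0002 0.0002] top plane [0.5669 0.1015 0.2   ]
hub [0.5958 0.0183 0.1791] [0.0009 0.0009] top plane [0.593  0.0175 0.195 ]
mid [0.59642506 0.02000619 0.16142894] dist 0.13103417473364773 yaw y axis-> -56.63022795769666
knob r 0.033822275271035505 107.21291562997153
clev r 0.08687945739825749 109.48744043281256
```

carry_out --targets '[[[0.3,200,290,77,0,0,45],[0.3,200,290,77,0,0,45],[0.3,200,290,77,0,0,45],[0.3,200,290,77,0,0,45],[0.3,200,290,77,0,0,45],[0.3,200,290,77,0,0,45],[0.3,200,290,77,0,0,45],[0.3,200,290,77,0,0,45],[0.3,408,530,77,0,0,89.6],[0.3,408,530,77,0,0,89.6],[0.3,408,530,77,0,0,89.6],[0.3,408,530,77,0,0,89.6],[0.3,408,530,77,0,0,89.6],[0.3,408,530,77,0,0,89.6],[0.3,408,530,77,0,0,89.6],[0.3,408,530,77,0,0,89.6],[0.3,408,530,77,0,0,89.6],[0.3,408,530,77,0,0,89.6]]]'

```text
time_s: 1.65
position: [0.5872, 0.0119, 0.3291]
tool_rot: [[0.321, -0.001, 0.947], [-0.947, 0.001, 0.321], [-0.001, -1.0, -0.001]]
ft_force: [-0.4, -1.2, -0.6]
grip_width: 0.0598
```

Run:
```python
from h import *
for n in('scene','top','wrist'): d=snap(n,n+'1.png')
o=env.observe();print(o['time_s'],o['q'].round(1),o['position'].round(4),o['tool_rot'].round(3),o['grip_width'],o['ft_force'])
t=load('top0.png');s=load('scene0.png')
P={'capL':((262.7,159.3),(281,239.5)),'capR':((302.3,176),(255.75,221.2))}
X={}
for k,(a,b) in P.items():
    X[k],e=tri([ray(t,*a),ray(s,*b)]);print(k,X[k].round(4),np.round(e,4))
print((X['capL']+X['capR'])/2, np.linalg.norm(X['capL']-X['capR']))
```

```text
1.8 [-10.7  23.3  59.3  -0.   97.3 -29.2] [0.5855 0.0088 0.3303] [[ 0.316 -0.001  0.949]
 [-0.949 -0.     0.316]
 [ 0.    -1.    -0.001]] 0.059889083819927386 [-0.93049055 -0.04765153  0.81711949]
capL [0.6204 0.0747 0.1616] [0.0003 0.0003]
capR [ 0.5727 -0.0368  0.1615] [0.0002 0.0002]
[0.59655182 0.01894917 0.16150597] 0.1213473881476645
```

View pics/wrist1.png

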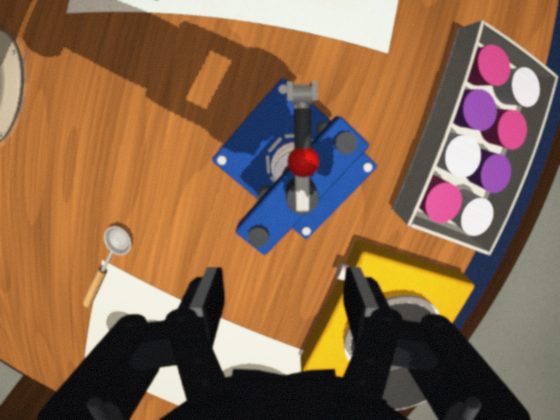

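View pics/scene1.png

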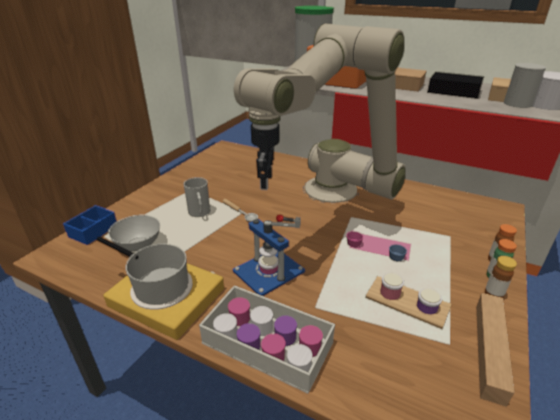

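The wrist view shows the knob at (303,162), the clevis at (301,92) and the hub at (302,200). The arm lies almost exactly along the image's vertical. I'll refine with this view.

Run:
```python
from h import *
w=load('wrist1.png');t=load('top0.png');s=load('scene0.png')
im=w['img'].astype(int);m=((im[...,0]>110)&(im[...,1]<60)&(im[...,2]<60)).astype(np.uint8)
k,l,st,c=cv2.connectedComponentsWithStats(m)
for i in range(1,k):
    if st[i,4]>100: print(st[i],c[i])
i=[i for i in range(1,k) if 100<st[i,4]<1500 and 280<c[i][0]<330 and 140<c[i][1]<185][0]
kn=c[i]
X,e=tri([ray(w,*kn,True),ray(t,269.95,167.8),ray(s,279.3,217.6)]);print('knob',X.round(4),np.round(e,4),'wrist at .205',plane(w,*kn,.205,True).round(4))
for n,p,z in(('clev',(302,93),.203),('capL',(346,142),.162),('capR',(258,237),.162),('hubtop',(302,200),.195)): print(n,plane(w,*p,z,True).round(4))
X,e=tri([ray(w,302,93,True),ray(t,252.1,175.5),ray(s,297.75,222.5)]);print('clev',X.round(4),np.round(e,4))
a=cv2.resize(w['img'][60:260,200:400],(600,600),interpolation=cv2.INTER_CUBIC);cv2.imwrite('pics/z1.png',a[:,:,::-1])
```

```text
[288 148  31  29 643] [303.50233281 160.96578538]
knob [0.5867 0.0529 0.2099] [0.001  0.0005 0.0008] wrist at .205 [0.5874 0.0532 0.205 ]
clev [0.5695 0.1018 0.203 ]
capL [0.6225 0.076  0.162 ]
capR [ 0.5753 -0.0365  0.162 ]
hubtop [0.5981 0.0208 0.195 ]
clev [0.5685 0.1021 0.1974] [0.0013 0.0011 0.0005]
```

View pics/z1.png

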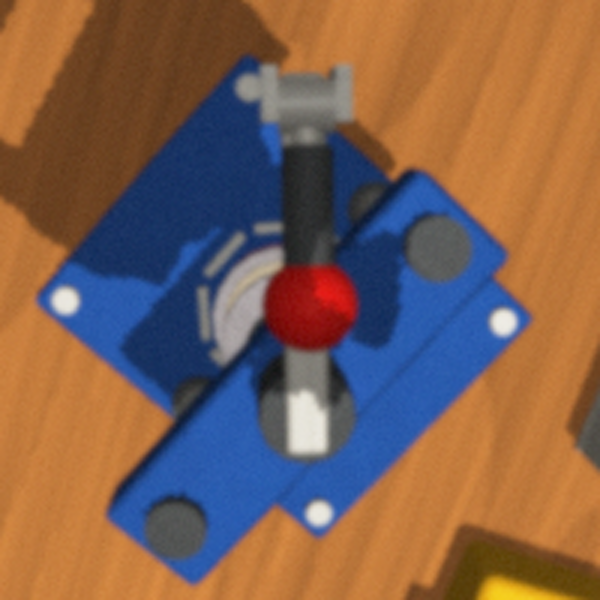

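carry_out --targets '[[[0.3,0.5,43,-60,0,0,1],[0.3,0.5,43,-60,0,0,1],[0.3,0.5,43,-80,0,0,1],[0.3,0.5,43,-95,0,0,1],[0.3,0.5,43,-110,0,0,1],[0.3,0.5,43,-121,0,0,1],[0.3,0.5,43,-121,0,0,1],[0.3,0.5,43,-121,0,0,1]]]'

```text
time_s: 2.47
position: [0.5862, 0.0514, 0.2097]
tool_rot: [[0.332, -0.0, 0.943], [-0.943, -0.0, 0.332], [-0.0, -1.0, -0.0]]
ft_force: [0.1, 0.2, 0.9]
grip_width: 0.0599
```

Run:
```python
from h import *
for n in('scene','top','wrist'): d=snap(n,n+'2.png')
o=env.observe();print(o['time_s'],o['position'].round(4),o['ft_force'])
a=load('wrist2.png')['img'][160:360,180:400];a=cv2.resize(a,(440,400))
b=load('scene2.png')['img'][180:280,230:330];b=cv2.resize(b,(360,400),interpolation=cv2.INTER_CUBIC)
cv2.imwrite('pics/z2.png',np.hstack([a,b])[:,:,::-1])
```

```text
2.6167 [0.5868 0.052  0.2105] [-0.27504414  0.37420835  0.07708398]
```

View pics/z2.png

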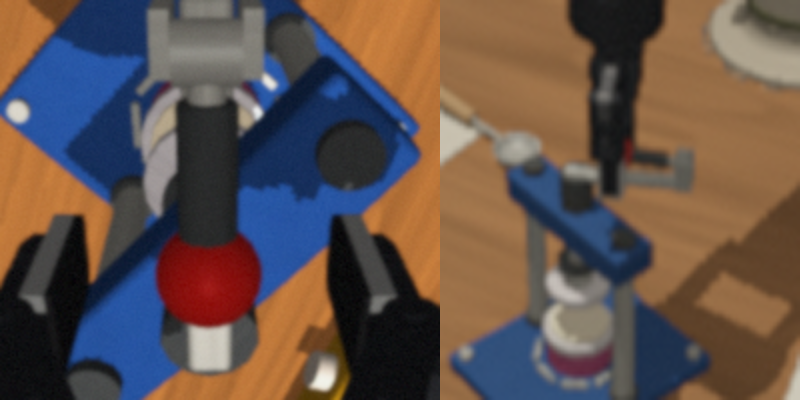

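The ball is centred between the open fingers, which straddle the arm. Closing.

carry_out --targets '[[[1,0,0,0,0,0,0],[1,0,0,0,0,0,0],[1,0,0,0,0,0,0],[1,0,0,0,0,0,0],[1,0,0,0,0,0,0],[1,0,0,0,0,0,0],[1,0,0,0,0,0,0],[1,0,0,0,0,0,0]]]' --squeeze 25

```text
time_s: 3.28
position: [0.5867, 0.0526, 0.2094]
tool_rot: [[0.334, 0.0, 0.943], [-0.943, -0.0, 0.334], [0.0, -1.0, 0.0]]
ft_force: [-0.7, -1.2, 2.0]
grip_width: 0.0221
```

Run:
```python
import numpy as np
u=np.array([np.cos(np.radians(109.3)),np.sin(np.radians(109.3))])
print([[1]+list((u*50*(1-np.cos(p))).round(1))+[round(50*np.sin(p),1),0,0,0] for p in np.radians(np.linspace(6,90,15))])
```

```text
[[1, np.float64(-0.1), np.float64(0.3), np.float64(5.2), 0, 0, 0], [1, np.float64(-0.4), np.float64(1.0), np.float64(10.4), 0, 0, 0], [1, np.float64(-0.8), np.float64(2.3), np.float64(15.5), 0, 0, 0], [1, np.float64(-1.4), np.float64(4.1), np.float64(20.3), 0, 0, 0], [1, np.float64(-2.2), np.float64(6.3), np.float64(25.0), 0, 0, 0], [1, np.float64(-3.2), np.float64(9.0), np.float64(29.4), 0, 0, 0], [1, np.float64(-4.2), np.float64(12.1), np.float64(33.5), 0, 0, 0], [1, np.float64(-5.5), np.float64(15.6), np.float64(37.2), 0, 0, 0], [1, np.float64(-6.8), np.float64(19.5), np.float64(40.5), 0, 0, 0], [1, np.float64(-8.3), np.float64(23.6), np.float64(43.3), 0, 0, 0], [1, np.float64(-9.8), np.float64(28.0), np.float64(45.7), 0, 0, 0], [1, np.float64(-11.4), np.float64(32.6), np.float64(47.6), 0, 0, 0], [1, np.float64(-13.1), np.float64(37.4), np.float64(48.9), 0, 0, 0], [1, np.float64(-14.8), np.float64(42.3), np.float64(49.7), 0, 0, 0], [1, np.float64(-16.5), np.float64(47.2), np.float64(50.0), 0, 0, 0]]
```

carry_out --targets '[[[1,0,0.3,5,0,0,0],[1,-0.4,1,10.4,0,0,0],[1,-0.8,2.3,15.5,0,0,0],[1,-1.4,4.1,20.3,0,0,0],[1,-2.2,6.3,25,0,0,0],[1,-3.2,9,29.4,0,0,0],[1,-4.2,12.1,33.5,0,0,0],[1,-4.2,12.1,33.5,0,0,0]]]'

```text
time_s: 3.95
position: [0.5822, 0.0653, 0.2437]
tool_rot: [[0.334, 0.0, 0.942], [-0.942, -0.0, 0.334], [0.0, -1.0, 0.0]]
ft_force: [-1.4, 0.7, -0.7]
grip_width: 0.0221
```

Run:
```python
from h import *
for n in('scene','wrist'): d=snap(n,n+'3.png')
o=env.observe();print(o['time_s'],o['position'].round(4),o['ft_force'])
a=load('wrist3.png')['img'][160:360,180:400];a=cv2.resize(a,(440,400))
b=load('scene3.png')['img'][180:280,230:330];b=cv2.resize(b,(360,400),interpolation=cv2.INTER_CUBIC)
cv2.imwrite('pics/z3.png',np.hstack([a,b])[:,:,::-1])
```

```text
4.05 [0.5823 0.065  0.2433] [-1.88142112  0.54553728 -1.85415736]
```

View pics/z3.png

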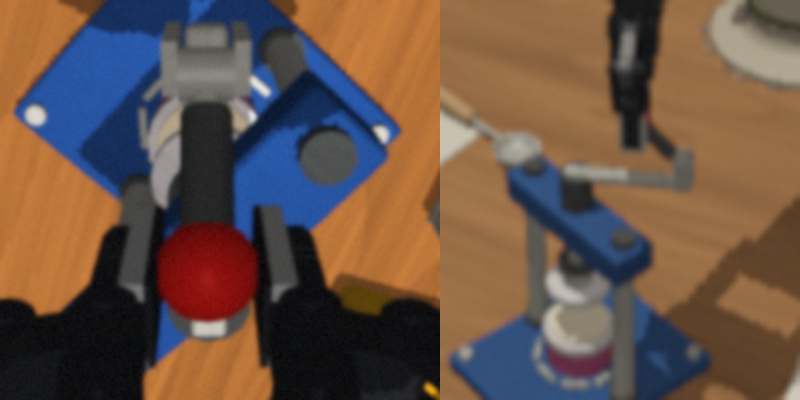

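carry_out --targets '[[[1,-1.3,3.5,3.7,0,0,0],[1,-2.6,7.4,7,0,0,0],[1,-4.1,11.5,9.8,0,0,0],[1,-5.6,15.9,12.2,0,0,0],[1,-7.2,20.5,14.1,0,0,0],[1,-8.9,25.3,15.4,0,0,0],[1,-10.6,30.2,16.2,0,0,0],[1,-12.3,35.1,16.5,0,0,0],[1,-12.9,37,16.5,0,0,0],[1,-12.9,37,16.5,0,0,0],[1,-12.9,37,16.5,0,0,0]]]'

```text
time_s: 4.97
position: [0.5694, 0.1023, 0.2601]
tool_rot: [[0.334, 0.001, 0.943], [-0.943, 0.0, 0.334], [-0.0, -1.0, 0.001]]
ft_force: [-3.8, -1.4, 5.0]
grip_width: 0.022
```

Run:
```python
from h import *
for n in('scene','wrist'): d=snap(n,n+'4.png')
o=env.observe();print(o['time_s'],o['position'].round(4),o['ft_force'],o['q'].round(1))
a=load('wrist4.png')['img'][160:360,180:400];a=cv2.resize(a,(440,400))
b=load('scene4.png')['img'][180:280,230:330];b=cv2.resize(b,(360,400),interpolation=cv2.INTER_CUBIC)
cv2.imwrite('pics/z4.png',np.hstack([a,b])[:,:,::-1])
```

```text
5.0667 [0.5695 0.102  0.2601] [-4.13408823 -2.60283625  5.83763284] [ -1.6  24.4  69.    0.   86.6 -21.1]
```

View pics/z4.png

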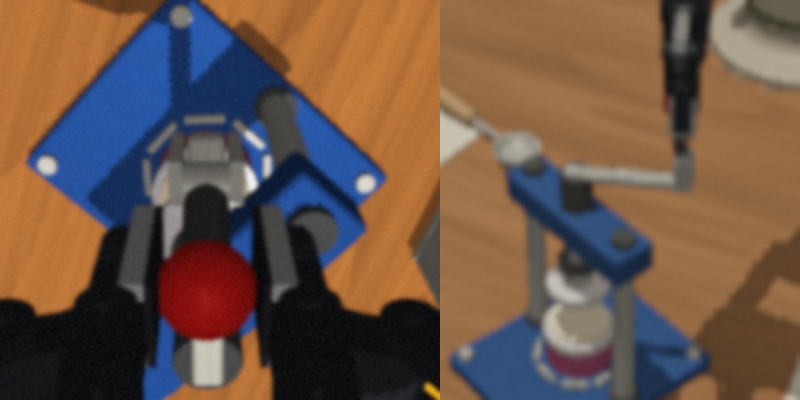

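carry_out --targets '[[[1,-1,3,0,0,0,0],[1,-1,3,0,0,0,0],[1,-1,3,0,0,0,0],[1,-1,3,0,0,0,0]]]'

```text
time_s: 5.4
position: [0.5687, 0.1047, 0.2599]
tool_rot: [[0.334, 0.001, 0.943], [-0.943, 0.0, 0.334], [0.0, -1.0, 0.001]]
ft_force: [-3.3, -3.7, 5.9]
grip_width: 0.022
```

Run:
```python
from h import *
o=env.observe();print(o['time_s'],o['position'].round(4),o['ft_force'])
```

```text
5.4 [0.5687 0.1047 0.2599] [-3.28198696 -3.69728172  5.86524076]
```

Run:
```python
from h import *
for f in('wrist2.png','wrist3.png','wrist4.png','wrist5.png'):
    w=snap('wrist',f) if f=='wrist5.png' else load(f)
    im=w['img'].astype(int);m=((im[...,0]>70)&(im[...,1]<50)&(im[...,2]<50)&(im[...,0]>2.2*im[...,1])).astype(np.uint8)
    k,l,st,c=cv2.connectedComponentsWithStats(m);i=1+np.argmax(st[1:,4]);print(f,st[i],c[i].round(1),[plane(w,*c[i],z,True).round(4)[:2] for z in(.205,.238,.255)])
o=env.observe();print(o['time_s'],o['position'].round(4),o['ft_force'])
s=snap('scene','scene5.png');t=snap('top','top5.png')
a=w['img'][160:360,180:400];a=cv2.resize(a,(440,400))
b=s['img'][180:250,260:330];b=cv2.resize(b,(360,400),interpolation=cv2.INTER_CUBIC)
cv2.imwrite('pics/z5.png',np.hstack([a,b])[:,:,::-1])
```

```text
wrist2.png [ 259  278   51   45 1824] [283.8 300.1] [array([0.5881, 0.0497]), array([0.5805, 0.071 ]), array([0.5766, 0.082 ])]
wrist3.png [ 259  271   50   49 1983] [283.3 295.5] [array([0.5897, 0.0448]), array([0.5824, 0.0654]), array([0.5787, 0.0761])]
wrist4.png [ 259  281   49   48 1878] [282.8 305. ] [array([0.5828, 0.0643]), array([0.5751, 0.0862]), array([0.5712, 0.0975])]
wrist5.png [ 260  282   48   48 1882] [283. 306.] [array([0.5824, 0.0662]), array([0.5746, 0.0883]), array([0.5706, 0.0997])]
5.45 [0.5687 0.1047 0.2599] [-1.59559544 -1.81437746  6.59553626]
```

View pics/z5.png

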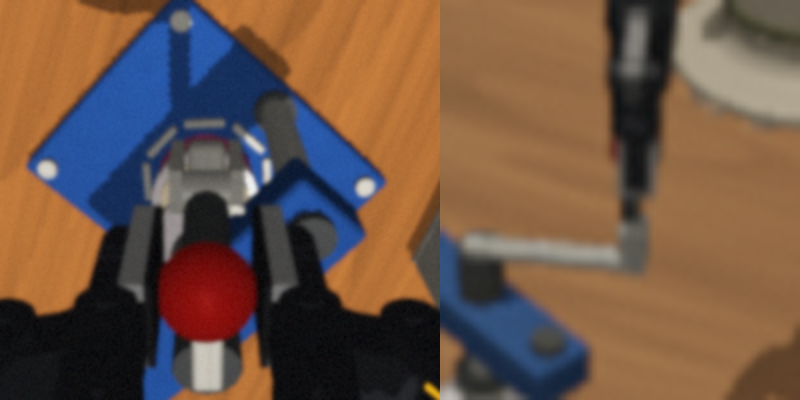

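Run:
```python
from h import *
s=load('scene0.png')
ax=np.array([.597,.0192]); cam,_=ray(s,280,250); dirc=(cam[:2]-ax)/np.linalg.norm(cam[:2]-ax)
for z in np.arange(.04,.14,.01):
    print(round(z,3),'front27 row',round(proj(s,np.r_[ax+dirc*.027,z])[1],1),'centre row',np.round(proj(s,np.r_[ax,z]),1),'front31',round(proj(s,np.r_[ax+dirc*.031,z])[1],1))
b=s['img'][236:286,243:293];b=cv2.resize(b,(600,600),interpolation=cv2.INTER_CUBIC);cv2.imwrite('pics/z6.png',b[:,:,::-1])
```

```text
0.04 front27 row 267.4 centre row [268.5 261.8] front31 268.3
0.05 front27 row 265.0 centre row [268.4 259.3] front31 265.8
0.06 front27 row 262.4 centre row [268.4 256.8] front31 263.3
0.07 front27 row 259.9 centre row [268.3 254.3] front31 260.7
0.08 front27 row 257.3 centre row [268.3 251.7] front31 258.2
0.09 front27 row 254.7 centre row [268.2 249.2] front31 255.6
0.1 front27 row 252.1 centre row [268.2 246.6] front31 253.0
0.11 front27 row 249.5 centre row [268.1 244. ] front31 250.3
0.12 front27 row 246.8 centre row [268.1 241.3] front31 247.7
0.13 front27 row 244.1 centre row [268.  238.7] front31 245.0
```

View pics/z6.png

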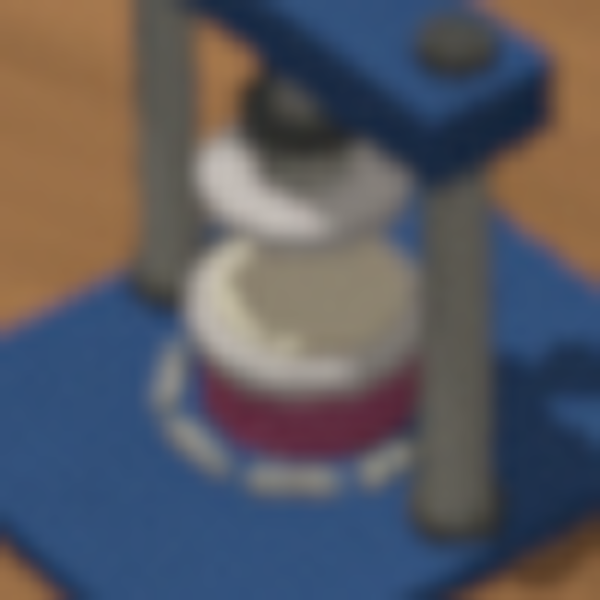

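The plate's underside is at z≈0.084 and the mould's top at about 0.05. So contact should come after roughly 33±4 mm, or about 6–8 rad. Next: rows for the crank circle.

```bash
cat > circ.py <<'E'
import numpy as np,sys
# usage: cx cy r cmdx cmdy th0 step n [rstart]
cx,cy,r,px,py,th,st,n=map(float,sys.argv[1:9]); rs=float(sys.argv[9]) if len(sys.argv)>9 else r
out=[]
for k in range(1,int(n)+1):
    a=np.radians(th-st*k); rr=rs+(r-rs)*min(1,k/8)
    out.append([1,float(round(cx+rr*np.cos(a)-px,1)),float(round(cy+rr*np.sin(a)-py,1)),0,0,0,0])
print(out); print('cmd now',px+out[-1][1],py+out[-1][2],'th',th-st*n)
E
python3 circ.py 597 19.3 88 568.4 105.1 108.3 6 15 90.4
```

```text
[[1, 9.4, 2.2, 0, 0, 0, 0], [1, 18.7, 3.5, 0, 0, 0, 0], [1, 28.1, 3.7, 0, 0, 0, 0], [1, 37.5, 3.0, 0, 0, 0, 0], [1, 46.6, 1.3, 0, 0, 0, 0], [1, 55.5, -1.4, 0, 0, 0, 0], [1, 64.1, -4.9, 0, 0, 0, 0], [1, 72.2, -9.4, 0, 0, 0, 0], [1, 80.0, -14.3, 0, 0, 0, 0], [1, 87.1, -20.1, 0, 0, 0, 0], [1, 93.7, -26.6, 0, 0, 0, 0], [1, 99.5, -33.7, 0, 0, 0, 0], [1, 104.6, -41.4, 0, 0, 0, 0], [1, 108.8, -49.6, 0, 0, 0, 0], [1, 112.1, -58.2, 0, 0, 0, 0]]
cmd now 680.5 46.89999999999999 th 18.299999999999997
```

carry_out --targets '[[[1,9.4,2.2,0,0,0,0],[1,18.7,3.5,0,0,0,0],[1,28.1,3.7,0,0,0,0],[1,37.5,3,0,0,0,0],[1,46.6,1.3,0,0,0,0],[1,55.5,-1.4,0,0,0,0],[1,64.1,-4.9,0,0,0,0],[1,72.2,-9.4,0,0,0,0]]]' --squeeze 40

```text
time_s: 6.22
position: [0.6412, 0.0963, 0.26]
tool_rot: [[0.335, 0.001, 0.942], [-0.942, 0.002, 0.335], [-0.002, -1.0, 0.002]]
ft_force: [-4.5, 1.6, 6.0]
grip_width: 0.0215
```

```bash
cat > st.py <<'E'
from h import *
import sys
o=env.observe();p=o['position'];c=np.array([.597,.0193]);v=p[:2]-c;r=np.linalg.norm(v);u=v/r;t=np.array([u[1],-u[0]]);f=o['ft_force']
print(round(o['time_s'],2),p.round(4),'r',r.round(4),'th',np.degrees(np.arctan2(v[1],v[0])).round(1),'f',f.round(1),'frad',round(f[:2]@u,1),'ftan',round(f[:2]@t,1),'w',o['grip_width'].round(4),'q',o['q'].round(0))
for i,n in enumerate(sys.argv[1:]):
    snap(n.split(':')[0],n.split(':')[1])
E
python3 st.py wrist:w6.png scene:s6.png
python3 - <<'E'
from h import *
a=load('w6.png')['img'][160:360,180:400];a=cv2.resize(a,(440,400))
b=load('s6.png')['img'][180:280,210:310];b=cv2.resize(b,(360,400),interpolation=cv2.INTER_CUBIC)
cv2.imwrite('pics/z7.png',np.hstack([a,b])[:,:,::-1])
E
```

```text
Traceback (most recent call last):
  File "st.py", line 4, in <module>
    print(round(o['time_s'],2),p.round(4),'r',r.round(4),'th',np.degrees(np.arctan2(v[1],v[0])).round(1),'f',f.round(1),'frad',round(f[:2]@u,1),'ftan',round(f[:2]@t,1),'w',o['grip_width'].round(4),'q',o['q'].round(0))
                                                                                                                                                                            ^^^^^^^^^^^^^^^^^^^^^
AttributeError: 'float' object has no attribute 'round'
Traceback (most recent call last):
  File "h.py", line 6, in load
    def load(f): return dict(np.load('pics/'+f+'.npz'))
                             ~~~~~~~^^^^^^^^^^^^^^^^^^
FileNotFoundError: [Errno 2] No such file or directory: 'pics/w6.png.npz'
```

```bash
sed -i "s/o\['grip_width'\].round(4)/round(o['grip_width'],4)/" st.py
python3 st.py wrist:w6.png scene:s6.png
python3 - <<'E'
from h import *
a=load('w6.png')['img'][160:360,180:400];a=cv2.resize(a,(440,400))
b=load('s6.png')['img'][180:280,210:310];b=cv2.resize(b,(360,400),interpolation=cv2.INTER_CUBIC)
cv2.imwrite('pics/z7.png',np.hstack([a,b])[:,:,::-1])
E
```

```text
6.22 [0.6412 0.0963 0.26  ] r 0.0888 th 60.1 f [-4.5  1.6  6. ] frad -0.8 ftan -4.7 w 0.0215 q [ -2.  32.  56.   0.  92. -22.]
```

View pics/z7.png

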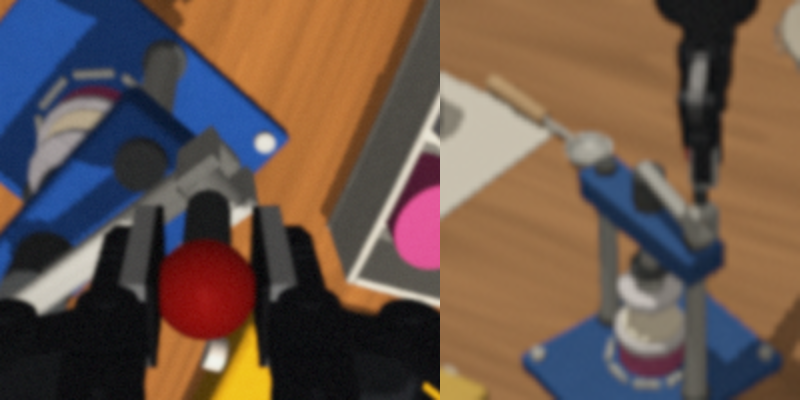

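The crank turns and the handle stays upright. The drag is 4.7 N (idle). Continuing.

```bash
python3 circ.py 597 19.3 88 640.6 95.7 60.3 6 17
```

```text
[[1, 7.8, -4.9, 0, 0, 0, 0], [1, 14.9, -10.7, 0, 0, 0, 0], [1, 21.5, -17.2, 0, 0, 0, 0], [1, 27.3, -24.3, 0, 0, 0, 0], [1, 32.4, -32.0, 0, 0, 0, 0], [1, 36.6, -40.2, 0, 0, 0, 0], [1, 39.9, -48.8, 0, 0, 0, 0], [1, 42.4, -57.7, 0, 0, 0, 0], [1, 43.9, -66.7, 0, 0, 0, 0], [1, 44.4, -75.9, 0, 0, 0, 0], [1, 44.0, -85.1, 0, 0, 0, 0], [1, 42.6, -94.2, 0, 0, 0, 0], [1, 40.2, -103.2, 0, 0, 0, 0], [1, 37.0, -111.8, 0, 0, 0, 0], [1, 32.8, -120.0, 0, 0, 0, 0], [1, 27.9, -127.8, 0, 0, 0, 0], [1, 22.1, -134.9, 0, 0, 0, 0]]
cmd now 662.7 -39.2 th -41.7
```

carry_out --targets '[[[1,7.8,-4.9,0,0,0,0],[1,14.9,-10.7,0,0,0,0],[1,21.5,-17.2,0,0,0,0],[1,27.3,-24.3,0,0,0,0],[1,32.4,-32,0,0,0,0],[1,36.6,-40.2,0,0,0,0],[1,39.9,-48.8,0,0,0,0],[1,42.4,-57.7,0,0,0,0]]]'

```text
time_s: 6.98
position: [0.682, 0.0376, 0.2599]
tool_rot: [[0.334, -0.004, 0.942], [-0.942, 0.001, 0.334], [-0.002, -1.0, -0.004]]
ft_force: [-16.0, 2.2, 9.5]
grip_width: 0.0214
```

```bash
python3 st.py wrist:w7.png; python3 circ.py 597 19.3 88 683 38 12.3 6 10
```

```text
6.98 [0.682  0.0376 0.2599] r 0.087 th 12.2 f [-16.    2.2   9.5] frad -15.2 ftan -5.5 w 0.0214 q [ -7.  36.  49.   0.  96. -26.]
[[1, 1.5, -9.0, 0, 0, 0, 0], [1, 2.0, -18.2, 0, 0, 0, 0], [1, 1.6, -27.4, 0, 0, 0, 0], [1, 0.2, -36.5, 0, 0, 0, 0], [1, -2.2, -45.5, 0, 0, 0, 0], [1, -5.4, -54.1, 0, 0, 0, 0], [1, -9.6, -62.3, 0, 0, 0, 0], [1, -14.5, -70.1, 0, 0, 0, 0], [1, -20.3, -77.2, 0, 0, 0, 0], [1, -26.8, -83.8, 0, 0, 0, 0]]
cmd now 656.2 -45.8 th -47.7
```

View pics/w7.png

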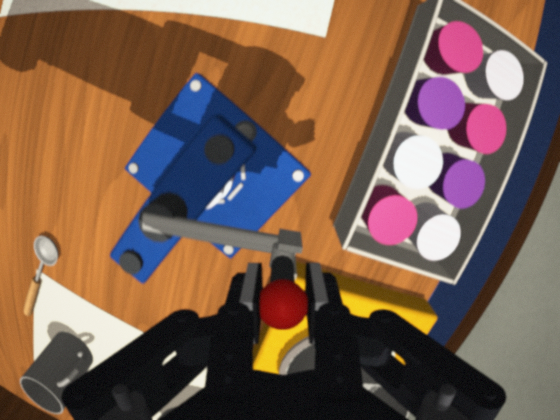

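```bash
python3 circ.py 596.5 19.3 86 683 38 12.3 6 16
```

```text
[[1, -1.0, -9.3, 0, 0, 0, 0], [1, -0.5, -18.2, 0, 0, 0, 0], [1, -0.9, -27.2, 0, 0, 0, 0], [1, -2.3, -36.1, 0, 0, 0, 0], [1, -4.6, -44.8, 0, 0, 0, 0], [1, -7.8, -53.3, 0, 0, 0, 0], [1, -11.8, -61.3, 0, 0, 0, 0], [1, -16.7, -68.9, 0, 0, 0, 0], [1, -22.3, -75.9, 0, 0, 0, 0], [1, -28.6, -82.3, 0, 0, 0, 0], [1, -35.6, -88.0, 0, 0, 0, 0], [1, -43.1, -93.0, 0, 0, 0, 0], [1, -51.1, -97.1, 0, 0, 0, 0], [1, -59.5, -100.4, 0, 0, 0, 0], [1, -68.2, -102.7, 0, 0, 0, 0], [1, -77.1, -104.2, 0, 0, 0, 0]]
cmd now 605.9 -66.2 th -83.7
```

carry_out --targets '[[[1,-1,-9.3,0,0,0,0],[1,-0.7,-18.2,0,0,0,0],[1,-0.9,-27.2,0,0,0,0],[1,-2.3,-36.1,0,0,0,0],[1,-4.6,-44.8,0,0,0,0],[1,-7.8,-53.3,0,0,0,0],[1,-11.8,-61.3,0,0,0,0],[1,-16.7,-68.9,0,0,0,0]]]'

```text
time_s: 7.7
position: [0.6649, -0.0286, 0.2598]
tool_rot: [[0.337, -0.004, 0.942], [-0.942, 0.006, 0.337], [-0.007, -1.0, -0.002]]
ft_force: [-13.5, 15.0, 8.9]
grip_width: 0.0213
```

```bash
python3 st.py wrist:w8.png; python3 circ.py 596.5 19.3 86 666.3 -30.9 -35.7 6 12
```

```text
7.7 [ 0.6649 -0.0286  0.2598] r 0.0831 th -35.2 f [-13.5  15.    8.9] frad -19.7 ftan -4.5 w 0.0213 q [-13.  34.  52.   0.  94. -32.]
[[1, -5.6, -7.0, 0, 0, 0, 0], [1, -11.9, -13.4, 0, 0, 0, 0], [1, -18.9, -19.1, 0, 0, 0, 0], [1, -26.4, -24.1, 0, 0, 0, 0], [1, -34.4, -28.2, 0, 0, 0, 0], [1, -42.8, -31.5, 0, 0, 0, 0], [1, -51.5, -33.8, 0, 0, 0, 0], [1, -60.4, -35.3, 0, 0, 0, 0], [1, -69.3, -35.8, 0, 0, 0, 0], [1, -78.3, -35.4, 0, 0, 0, 0], [1, -87.2, -34.0, 0, 0, 0, 0], [1, -95.9, -31.7, 0, 0, 0, 0]]
cmd now 570.4 -62.599999999999994 th -107.7
```

View pics/w8.png

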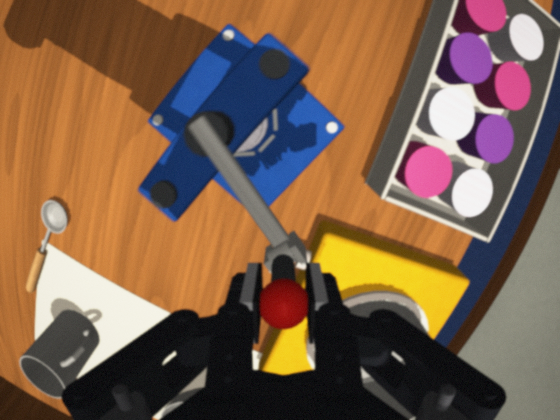

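Fitting the low-force points gives a TCP circle centred at (595.9, 24) with radius 85. The ball has crept about 4.5 mm in the pads. I'll follow that circle.

```bash
sed -i 's/\[.597,.0193\]/[.5959,.024]/' st.py; sed -i 's#k/8#k/2#' circ.py; python3 circ.py 595.9 24 85.3 666.3 -30.9 -37.9 6 16 88
```

```text
[[1, -8.0, -5.2, 0, 0, 0, 0], [1, -15.5, -10.3, 0, 0, 0, 0], [1, -22.6, -15.7, 0, 0, 0, 0], [1, -30.2, -20.3, 0, 0, 0, 0], [1, -38.3, -24.1, 0, 0, 0, 0], [1, -46.7, -27.1, 0, 0, 0, 0], [1, -55.4, -29.1, 0, 0, 0, 0], [1, -64.3, -30.2, 0, 0, 0, 0], [1, -73.2, -30.4, 0, 0, 0, 0], [1, -82.1, -29.6, 0, 0, 0, 0], [1, -90.9, -27.9, 0, 0, 0, 0], [1, -99.4, -25.3, 0, 0, 0, 0], [1, -107.7, -21.8, 0, 0, 0, 0], [1, -115.5, -17.5, 0, 0, 0, 0], [1, -122.8, -12.4, 0, 0, 0, 0], [1, -129.5, -6.6, 0, 0, 0, 0]]
cmd now 536.8 -37.5 th -133.9
```

carry_out --targets '[[[1,-8,-5.2,0,0,0,0],[1,-15.5,-10.3,0,0,0,0],[1,-22.6,-15.7,0,0,0,0],[1,-30.2,-20.3,0,0,0,0],[1,-38.3,-24.1,0,0,0,0],[1,-46.7,-27.1,0,0,0,0],[1,-55.4,-29.1,0,0,0,0],[1,-64.3,-30.2,0,0,0,0]]]'

```text
time_s: 8.42
position: [0.6031, -0.0602, 0.26]
tool_rot: [[0.335, 0.004, 0.942], [-0.942, 0.003, 0.335], [-0.002, -1.0, 0.005]]
ft_force: [3.1, 8.4, 4.6]
grip_width: 0.0214
```

```bash
python3 st.py wrist:w9.png scene:s9.png;python3 circ.py 595.9 24 85.3 602 -61.1 -85.9 6 16
python3 - <<'E'
from h import *
a=load('w9.png')['img'][60:360,180:480];a=cv2.resize(a,(400,400))
b=load('s9.png')['img'][190:290,210:310];b=cv2.resize(b,(400,400),interpolation=cv2.INTER_CUBIC)
cv2.imwrite('pics/z9.png',np.hstack([a,b])[:,:,::-1])
E
```

```text
8.42 [ 0.6031 -0.0602  0.26  ] r 0.0845 th -85.1 f [3.1 8.4 4.6] frad -8.1 ftan -3.8 w 0.0214 q [-17.  27.  64.   0.  88. -37.]
[[1, -8.9, -0.2, 0, 0, 0, 0], [1, -17.8, 0.6, 0, 0, 0, 0], [1, -26.6, 2.3, 0, 0, 0, 0], [1, -35.1, 4.9, 0, 0, 0, 0], [1, -43.4, 8.4, 0, 0, 0, 0], [1, -51.2, 12.7, 0, 0, 0, 0], [1, -58.5, 17.8, 0, 0, 0, 0], [1, -65.2, 23.6, 0, 0, 0, 0], [1, -71.3, 30.2, 0, 0, 0, 0], [1, -76.7, 37.3, 0, 0, 0, 0], [1, -81.3, 44.9, 0, 0, 0, 0], [1, -85.1, 53.0, 0, 0, 0, 0], [1, -88.1, 61.4, 0, 0, 0, 0], [1, -90.1, 70.1, 0, 0, 0, 0], [1, -91.2, 79.0, 0, 0, 0, 0], [1, -91.4, 87.9, 0, 0, 0, 0]]
cmd now 510.6 26.800000000000004 th -181.9
```

View pics/z9.png

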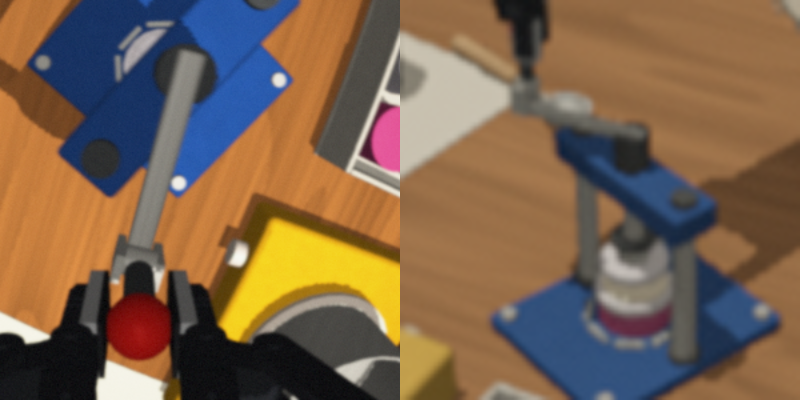

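carry_out --targets '[[[1,-8.9,0.2,0,0,0,0],[1,-17.8,1.1,0,0,0,0],[1,-26.6,2.8,0,0,0,0],[1,-35.1,5.4,0,0,0,0],[1,-43.4,8.9,0,0,0,0],[1,-51.2,13.2,0,0,0,0],[1,-58.5,18,0,0,0,0],[1,-65.2,23.6,0,0,0,0]]]'

```text
time_s: 9.18
position: [0.5386, -0.0378, 0.2601]
tool_rot: [[0.334, 0.006, 0.943], [-0.943, 0.0, 0.334], [0.002, -1.0, 0.006]]
ft_force: [7.2, 1.5, 3.7]
grip_width: 0.022
```

```bash
python3 st.py;python3 circ.py 595.9 24 85.3 536.8 -37.5 -133.9 4 16
```

```text
9.18 [ 0.5386 -0.0378  0.2601] r 0.0842 th -132.8 f [7.2 1.5 3.7] frad -6.0 ftan -4.3 w 0.022 q [-17.  20.  75.   0.  84. -36.]
[[1, -4.2, 4.3, 0, 0, 0, 0], [1, -8.0, 8.9, 0, 0, 0, 0], [1, -11.5, 13.7, 0, 0, 0, 0], [1, -14.7, 18.7, 0, 0, 0, 0], [1, -17.5, 24.0, 0, 0, 0, 0], [1, -19.9, 29.4, 0, 0, 0, 0], [1, -22.0, 35.0, 0, 0, 0, 0], [1, -23.6, 40.7, 0, 0, 0, 0], [1, -24.9, 46.5, 0, 0, 0, 0], [1, -25.7, 52.4, 0, 0, 0, 0], [1, -26.1, 58.4, 0, 0, 0, 0], [1, -26.2, 64.3, 0, 0, 0, 0], [1, -25.7, 70.3, 0, 0, 0, 0], [1, -24.9, 76.2, 0, 0, 0, 0], [1, -23.7, 82.0, 0, 0, 0, 0], [1, -22.1, 87.7, 0, 0, 0, 0]]
cmd now 514.6999999999999 50.2 th -197.9
```

carry_out --targets '[[[1,-4,4.3,0,0,0,0],[1,-7.8,8.9,0,0,0,0],[1,-11.3,13.7,0,0,0,0],[1,-14.5,18.7,0,0,0,0],[1,-17.3,24,0,0,0,0],[1,-19.7,29.4,0,0,0,0],[1,-21.8,35,0,0,0,0],[1,-23.4,40.7,0,0,0,0]]]'

```text
time_s: 9.85
position: [0.5144, 0.0024, 0.26]
tool_rot: [[0.333, 0.003, 0.943], [-0.943, -0.001, 0.333], [0.002, -1.0, 0.002]]
ft_force: [1.6, -3.4, 5.4]
grip_width: 0.0214
```

```bash
python3 st.py scene:s10.png;python3 circ.py 595.9 24 85.2 513.4 3.2 -165.9 4 16
python3 - <<'E'
from h import *
b=load('s10.png')['img'][236:286,243:293];b=cv2.resize(b,(600,600),interpolation=cv2.INTER_CUBIC);cv2.imwrite('pics/z10.png',b[:,:,::-1])
E
```

```text
9.85 [0.5144 0.0024 0.26  ] r 0.0843 th -165.2 f [ 1.6 -3.4  5.4] frad -0.7 ftan -3.7 w 0.0214 q [-13.  18.  79.  -0.  83. -32.]
[[1, -1.4, 5.9, 0, 0, 0, 0], [1, -2.2, 11.7, 0, 0, 0, 0], [1, -2.6, 17.7, 0, 0, 0, 0], [1, -2.7, 23.6, 0, 0, 0, 0], [1, -2.2, 29.6, 0, 0, 0, 0], [1, -1.4, 35.4, 0, 0, 0, 0], [1, -0.2, 41.3, 0, 0, 0, 0], [1, 1.4, 47.0, 0, 0, 0, 0], [1, 3.4, 52.6, 0, 0, 0, 0], [1, 5.9, 58.0, 0, 0, 0, 0], [1, 8.6, 63.3, 0, 0, 0, 0], [1, 11.8, 68.3, 0, 0, 0, 0], [1, 15.3, 73.1, 0, 0, 0, 0], [1, 19.1, 77.7, 0, 0, 0, 0], [1, 23.2, 82.0, 0, 0, 0, 0], [1, 27.6, 86.0, 0, 0, 0, 0]]
cmd now 541.0 89.2 th -229.9
```

View pics/z10.png

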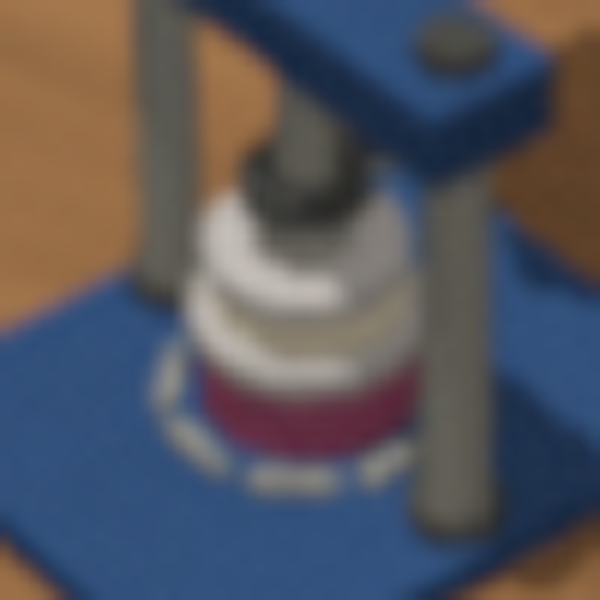

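Still idle at 3.7 N. The plate has dropped about 23 mm, leaving roughly 10 mm by eye. Continuing in shorter stretches.

carry_out --targets '[[[1,-1.2,5.9,0,0,0,0],[1,-2,11.7,0,0,0,0],[1,-2.4,17.7,0,0,0,0],[1,-2.5,23.6,0,0,0,0],[1,-2,29.6,0,0,0,0],[1,-1.2,35.4,0,0,0,0],[1,0,41.3,0,0,0,0]]]'

```text
time_s: 10.48
position: [0.5137, 0.0438, 0.26]
tool_rot: [[0.333, 0.001, 0.943], [-0.943, -0.001, 0.333], [0.001, -1.0, 0.0]]
ft_force: [-2.9, -3.7, 7.9]
grip_width: 0.0215
```

```bash
python3 st.py;python3 circ.py 595.9 24 85.2 513.4 44.5 -193.9 3 16
```

```text
10.48 [0.5137 0.0438 0.26  ] r 0.0845 th 166.5 f [-2.9 -3.7  7.9] frad 1.9 ftan -4.2 w 0.0215 q [ -8.  18.  79.  -0.  83. -28.]
[[1, 1.0, 4.3, 0, 0, 0, 0], [1, 2.4, 8.5, 0, 0, 0, 0], [1, 4.0, 12.7, 0, 0, 0, 0], [1, 5.9, 16.7, 0, 0, 0, 0], [1, 7.9, 20.7, 0, 0, 0, 0], [1, 10.2, 24.5, 0, 0, 0, 0], [1, 12.6, 28.2, 0, 0, 0, 0], [1, 15.3, 31.8, 0, 0, 0, 0], [1, 18.1, 35.3, 0, 0, 0, 0], [1, 21.1, 38.6, 0, 0, 0, 0], [1, 24.3, 41.7, 0, 0, 0, 0], [1, 27.6, 44.7, 0, 0, 0, 0], [1, 31.1, 47.5, 0, 0, 0, 0], [1, 34.7, 50.1, 0, 0, 0, 0], [1, 38.5, 52.5, 0, 0, 0, 0], [1, 42.4, 54.7, 0, 0, 0, 0]]
cmd now 555.8 99.2 th -241.9
```

```bash
python3 circ.py 595.9 24 86.2 513.4 44.5 -193.9 3 10
```

```text
[[1, 0.0, 4.6, 0, 0, 0, 0], [1, 1.4, 8.8, 0, 0, 0, 0], [1, 3.1, 13.0, 0, 0, 0, 0], [1, 5.0, 17.2, 0, 0, 0, 0], [1, 7.0, 21.2, 0, 0, 0, 0], [1, 9.3, 25.1, 0, 0, 0, 0], [1, 11.8, 28.8, 0, 0, 0, 0], [1, 14.5, 32.5, 0, 0, 0, 0], [1, 17.3, 35.9, 0, 0, 0, 0], [1, 20.4, 39.3, 0, 0, 0, 0]]
cmd now 533.8 83.8 th -223.9
```

carry_out --targets '[[[1,0.2,4.4,0,0,0,0],[1,1.4,8.8,0,0,0,0],[1,3.1,13,0,0,0,0],[1,4.9,17.1,0,0,0,0],[1,7,21.1,0,0,0,0]]]'

```text
time_s: 10.9
position: [0.5211, 0.0648, 0.26]
tool_rot: [[0.333, 0.001, 0.943], [-0.943, -0.001, 0.333], [0.002, -1.0, 0.001]]
ft_force: [-1.1, -4.3, 7.6]
grip_width: 0.0213
```

```bash
python3 st.py; python3 circ.py 595.9 24 86.2 520.4 65.6 -208.9 3 10
```

```text
10.9 [0.5211 0.0648 0.26  ] r 0.0852 th 151.4 f [-1.1 -4.3  7.6] frad -1.1 ftan -4.3 w 0.0213 q [ -6.  19.  78.  -0.  83. -25.]
[[1, 2.3, 4.0, 0, 0, 0, 0], [1, 4.8, 7.7, 0, 0, 0, 0], [1, 7.5, 11.4, 0, 0, 0, 0], [1, 10.3, 14.8, 0, 0, 0, 0], [1, 13.4, 18.2, 0, 0, 0, 0], [1, 16.6, 21.3, 0, 0, 0, 0], [1, 20.0, 24.3, 0, 0, 0, 0], [1, 23.5, 27.2, 0, 0, 0, 0], [1, 27.2, 29.8, 0, 0, 0, 0], [1, 31.0, 32.2, 0, 0, 0, 0]]
cmd now 551.4 97.8 th -238.9
```

carry_out --targets '[[[1,2.3,4,0,0,0,0],[1,4.8,7.7,0,0,0,0],[1,7.5,11.4,0,0,0,0],[1,10.3,14.8,0,0,0,0],[1,13.4,18.2,0,0,0,0]]]'

```text
time_s: 11.32
position: [0.5342, 0.0831, 0.26]
tool_rot: [[0.333, 0.001, 0.943], [-0.943, -0.001, 0.333], [0.001, -1.0, 0.0]]
ft_force: [-2.6, -3.2, 8.8]
grip_width: 0.0215
```

```bash
python3 st.py; python3 circ.py 595.9 24 86.2 533.8 83.8 -223.9 3 10
```

```text
11.32 [0.5342 0.0831 0.26  ] r 0.0855 th 136.2 f [-2.6 -3.2  8.8] frad -0.3 ftan -4.1 w 0.0215 q [ -4.  21.  75.  -0.  84. -23.]
[[1, 3.2, 3.1, 0, 0, 0, 0], [1, 6.6, 6.1, 0, 0, 0, 0], [1, 10.1, 9.0, 0, 0, 0, 0], [1, 13.8, 11.6, 0, 0, 0, 0], [1, 17.6, 14.0, 0, 0, 0, 0], [1, 21.5, 16.2, 0, 0, 0, 0], [1, 25.5, 18.3, 0, 0, 0, 0], [1, 29.7, 20.1, 0, 0, 0, 0], [1, 33.9, 21.7, 0, 0, 0, 0], [1, 38.2, 23.0, 0, 0, 0, 0]]
cmd now 572.0 106.8 th -253.9
```

carry_out --targets '[[[1,3.2,3.1,0,0,0,0],[1,6.6,6.1,0,0,0,0],[1,10.1,9,0,0,0,0],[1,13.8,11.6,0,0,0,0],[1,17.6,14,0,0,0,0]]]'

```text
time_s: 11.73
position: [0.5517, 0.0972, 0.26]
tool_rot: [[0.334, 0.0, 0.943], [-0.943, -0.001, 0.334], [0.001, -1.0, -0.0]]
ft_force: [-3.4, -2.5, 8.3]
grip_width: 0.0216
```

```bash
python3 st.py scene:s11.png; python3 circ.py 595.9 24 86.2 551.4 97.8 -238.9 3 10;  python3 - <<'E'
from h import *
b=load('s11.png')['img'][236:286,243:293];b=cv2.resize(b,(600,600),interpolation=cv2.INTER_CUBIC);cv2.imwrite('pics/z11.png',b[:,:,::-1])
E
```

```text
11.73 [0.5517 0.0972 0.26  ] r 0.0855 th 121.1 f [-3.4 -2.5  8.3] frad -0.4 ftan -4.2 w 0.0216 q [ -2.  23.  72.  -0.  85. -22.]
[[1, 3.9, 2.2, 0, 0, 0, 0], [1, 7.9, 4.3, 0, 0, 0, 0], [1, 12.1, 6.1, 0, 0, 0, 0], [1, 16.3, 7.7, 0, 0, 0, 0], [1, 20.6, 9.0, 0, 0, 0, 0], [1, 25.0, 10.2, 0, 0, 0, 0], [1, 29.4, 11.1, 0, 0, 0, 0], [1, 33.8, 11.7, 0, 0, 0, 0], [1, 38.3, 12.2, 0, 0, 0, 0], [1, 42.8, 12.4, 0, 0, 0, 0]]
cmd now 594.1999999999999 110.2 th -268.9
```

View pics/z11.png

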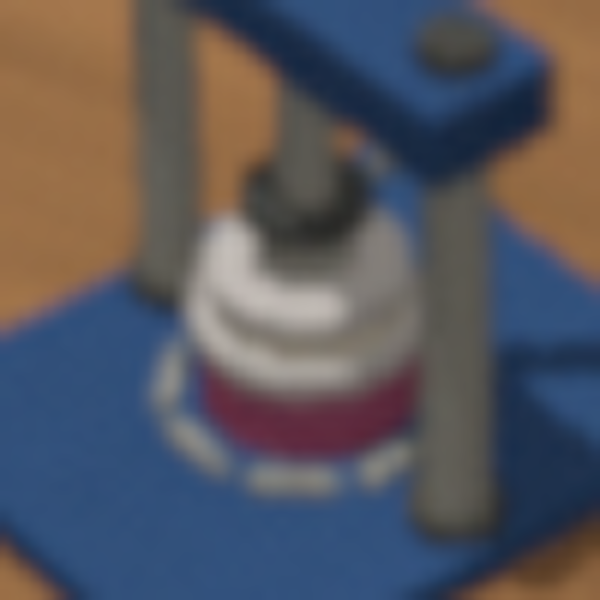

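carry_out --targets '[[[1,3.9,2.2,0,0,0,0],[1,7.9,4.3,0,0,0,0],[1,12.1,6.1,0,0,0,0],[1,16.3,7.7,0,0,0,0],[1,20.6,9,0,0,0,0]]]'

```text
time_s: 12.2
position: [0.5723, 0.1062, 0.26]
tool_rot: [[0.334, 0.0, 0.943], [-0.943, -0.001, 0.334], [0.001, -1.0, -0.0]]
ft_force: [-2.9, -2.4, 8.3]
grip_width: 0.0213
```

```bash
python3 st.py; python3 circ.py 595.9 24 86.2 572 106.8 -253.9 3 10
```

```text
12.2 [0.5723 0.1062 0.26  ] r 0.0855 th 106.1 f [-2.9 -2.4  8.3] frad -1.4 ftan -3.5 w 0.0213 q [ -1.  25.  68.  -0.  87. -21.]
[[1, 4.4, 1.2, 0, 0, 0, 0], [1, 8.8, 2.1, 0, 0, 0, 0], [1, 13.2, 2.7, 0, 0, 0, 0], [1, 17.7, 3.2, 0, 0, 0, 0], [1, 22.2, 3.4, 0, 0, 0, 0], [1, 26.8, 3.4, 0, 0, 0, 0], [1, 31.3, 3.1, 0, 0, 0, 0], [1, 35.7, 2.6, 0, 0, 0, 0], [1, 40.2, 1.8, 0, 0, 0, 0], [1, 44.6, 0.9, 0, 0, 0, 0]]
cmd now 616.6 107.7 th -283.9
```

carry_out --targets '[[[1,4.4,1.2,0,0,0,0],[1,8.8,2.1,0,0,0,0],[1,13.2,2.7,0,0,0,0],[1,17.7,3.2,0,0,0,0],[1,22.2,3.4,0,0,0,0]]]'

```text
time_s: 12.62
position: [0.5943, 0.1097, 0.26]
tool_rot: [[0.334, -0.0, 0.943], [-0.943, -0.0, 0.334], [0.0, -1.0, -0.0]]
ft_force: [-2.9, -1.5, 8.4]
grip_width: 0.0218
```

```bash
python3 st.py; python3 circ.py 595.9 24 86 594.2 110.2 -268.9 3 10
```

```text
12.62 [0.5943 0.1097 0.26  ] r 0.0857 th 91.0 f [-2.9 -1.5  8.4] frad -1.4 ftan -2.9 w 0.0218 q [ -1.  27.  64.  -0.  88. -20.]
[[1, 4.6, -0.2, 0, 0, 0, 0], [1, 9.0, -0.5, 0, 0, 0, 0], [1, 13.5, -1.0, 0, 0, 0, 0], [1, 18.0, -1.8, 0, 0, 0, 0], [1, 22.4, -2.7, 0, 0, 0, 0], [1, 26.7, -3.9, 0, 0, 0, 0], [1, 31.0, -5.3, 0, 0, 0, 0], [1, 35.2, -7.0, 0, 0, 0, 0], [1, 39.3, -8.8, 0, 0, 0, 0], [1, 43.3, -10.9, 0, 0, 0, 0]]
cmd now 637.5 99.3 th -298.9
```

carry_out --targets '[[[1,4.5,-0.1,0,0,0,0],[1,9,-0.5,0,0,0,0],[1,13.5,-1,0,0,0,0],[1,18,-1.8,0,0,0,0]]]'

```text
time_s: 12.95
position: [0.6119, 0.1082, 0.26]
tool_rot: [[0.334, -0.002, 0.943], [-0.943, 0.0, 0.334], [-0.001, -1.0, -0.001]]
ft_force: [-7.9, -0.3, 9.5]
grip_width: 0.0214
```

```bash
python3 st.py scene:s12.png; python3 circ.py 595.9 24 86 612.2 108.4 -280.9 3 10;  python3 - <<'E'
from h import *
b=load('s12.png')['img'][236:286,243:293];b=cv2.resize(b,(600,600),interpolation=cv2.INTER_CUBIC);cv2.imwrite('pics/z12.png',b[:,:,::-1])
E
```

```text
12.95 [0.6119 0.1082 0.26  ] r 0.0857 th 79.3 f [-7.9 -0.3  9.5] frad -1.7 ftan -7.7 w 0.0214 q [ -1.  29.  61.   0.  90. -20.]
[[1, 4.4, -0.9, 0, 0, 0, 0], [1, 8.7, -2.1, 0, 0, 0, 0], [1, 13.0, -3.5, 0, 0, 0, 0], [1, 17.2, -5.2, 0, 0, 0, 0], [1, 21.3, -7.0, 0, 0, 0, 0], [1, 25.3, -9.1, 0, 0, 0, 0], [1, 29.1, -11.4, 0, 0, 0, 0], [1, 32.9, -13.9, 0, 0, 0, 0], [1, 36.5, -16.5, 0, 0, 0, 0], [1, 40.0, -19.4, 0, 0, 0, 0]]
cmd now 652.2 89.0 th -310.9
```

View pics/z12.png

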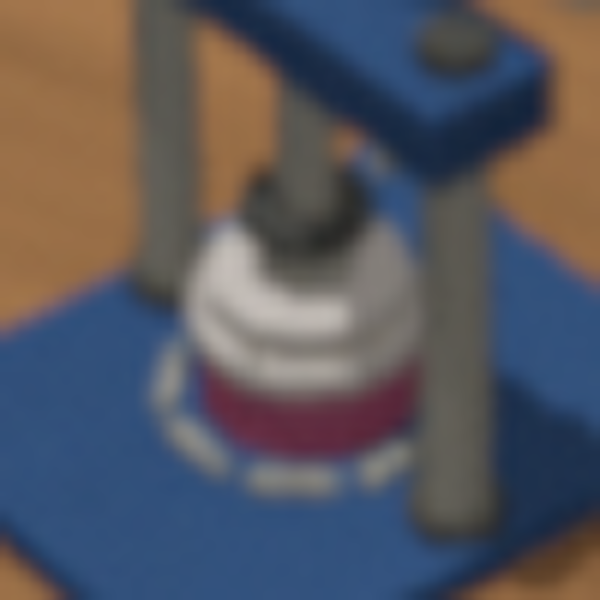

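The force jumped to 7.7 N and the plate visually meets the mould. I'll confirm with a small further turn.

carry_out --targets '[[[1,4.4,-0.9,0,0,0,0],[1,8.7,-2.1,0,0,0,0]]]'

```text
time_s: 13.17
position: [0.6203, 0.1061, 0.26]
tool_rot: [[0.334, -0.002, 0.943], [-0.943, 0.0, 0.334], [-0.001, -1.0, -0.002]]
ft_force: [-6.7, 0.1, 9.8]
grip_width: 0.0218
```

```bash
python3 st.py
```

```text
13.17 [0.6203 0.1061 0.26  ] r 0.0857 th 73.4 f [-6.7  0.1  9.8] frad -1.8 ftan -6.5 w 0.0218 q [ -1.  30.  60.   0.  91. -21.]
```

carry_out --targets '[[[1,4.3,-1.4,0,0,0,0],[1,8.5,-3.1,0,0,0,0]]]'

```text
time_s: 13.33
position: [0.6289, 0.1032, 0.26]
tool_rot: [[0.334, -0.002, 0.943], [-0.943, 0.001, 0.334], [-0.001, -1.0, -0.002]]
ft_force: [-8.0, -0.1, 9.3]
grip_width: 0.0216
```

```bash
python3 st.py wrist:w13.png scene:s13.png
```

```text
13.33 [0.6289 0.1032 0.26  ] r 0.0857 th 67.4 f [-8.  -0.1  9.3] frad -3.1 ftan -7.4 w 0.0216 q [ -1.  31.  58.   0.  91. -21.]
```

View pics/w13.png

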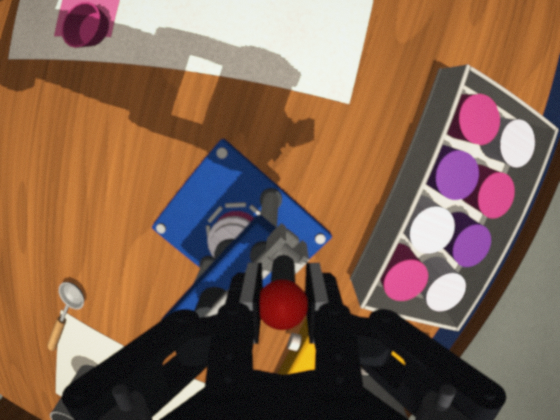

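Contact is confirmed: a steady ~7 N over the last 12° or so, against ~4 N idle, about 0.3 rad past touching. Next I turn the wrist about the ball to line the jaws up with the hinge axis, then fold.

carry_out --targets '[[[1,0.4,0.2,0.2,0,0,-5],[1,0.8,0.3,0.4,0,0,-10],[1,1.2,0.4,0.5,0,0,-15],[1,1.7,0.5,0.5,0,0,-20],[1,2.2,0.5,0.5,0,0,-25],[1,2.6,0.4,0.5,0,0,-30],[1,3,0.3,0.5,0,0,-35],[1,3.6,0,0.5,0,0,-42],[1,3.6,0,0.5,0,0,-42],[1,3.6,0,0.5,0,0,-42]]]'

```text
time_s: 14.27
position: [0.6326, 0.1029, 0.2601]
tool_rot: [[-0.383, -0.002, 0.924], [-0.924, 0.0, -0.383], [0.0, -1.0, -0.002]]
ft_force: [-4.9, -1.0, 6.6]
grip_width: 0.0215
```

```bash
python3 st.py wrist:w14.png
```

```text
14.27 [0.6326 0.1029 0.2601] r 0.087 th 65.1 f [-4.9 -1.   6.6] frad -3.0 ftan -4.0 w 0.0215 q [-1. 31. 58.  0. 91. 21.]
```

View pics/w14.png

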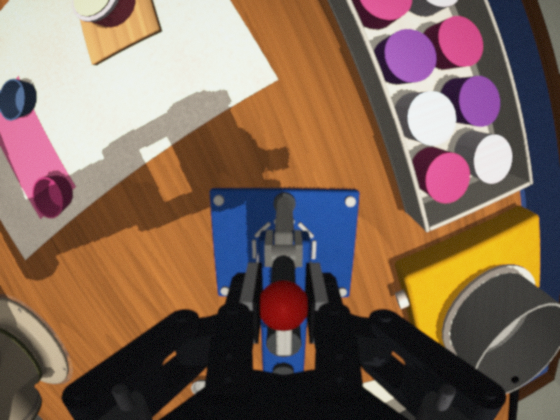

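The arm, handle and jaws now line up (the arm runs vertically at column 285). Folding the first half.

carry_out --targets '[[[1,-2.5,-6,-0.4,0,0,0],[1,-5,-11.9,-1.7,0,0,0],[1,-7.3,-17.7,-3.8,0,0,0],[1,-9.6,-23.1,-6.7,0,0,0],[1,-11.7,-28.1,-10.3,0,0,0],[1,-13.6,-32.6,-14.6,0,0,0],[1,-13.6,-32.6,-14.6,0,0,0]]]' --squeeze 25

```text
time_s: 14.9
position: [0.6189, 0.07, 0.2449]
tool_rot: [[-0.383, -0.002, 0.924], [-0.924, 0.001, -0.383], [-0.0, -1.0, -0.002]]
ft_force: [-3.0, -1.3, 4.3]
grip_width: 0.0216
```

```bash
python3 st.py wrist:w15.png scene:s15.png
python3 - <<'E'
from h import *
a=load('w15.png')['img'][140:380,160:400];a=cv2.resize(a,(400,400))
b=load('s15.png')['img'][180:280,230:330];b=cv2.resize(b,(400,400),interpolation=cv2.INTER_CUBIC)
cv2.imwrite('pics/z15.png',np.hstack([a,b])[:,:,::-1])
E
```

```text
14.9 [0.6189 0.07   0.2449] r 0.0514 th 63.4 f [-3.  -1.3  4.3] frad -2.5 ftan -2.1 w 0.0216 q [-4. 30. 63.  0. 88. 18.]
```

View pics/z15.png

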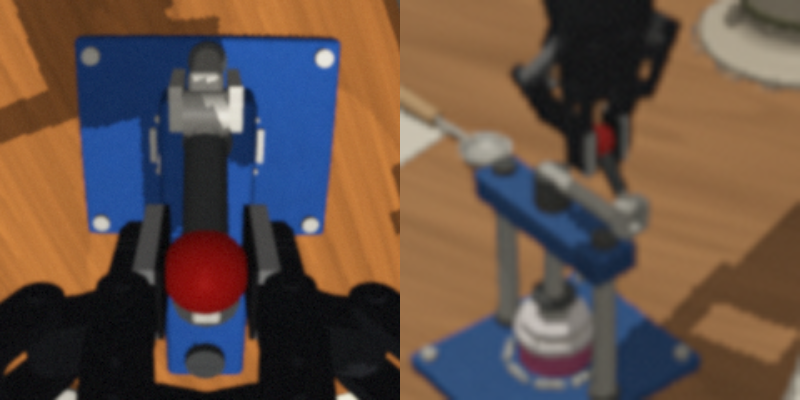

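carry_out --targets '[[[1,-1.6,-4,-5,0,0,0],[1,-3,-7.4,-10.4,0,0,0],[1,-4.1,-10,-16.3,0,0,0],[1,-4.9,-12,-22.5,0,0,0],[1,-5.4,-13.2,-28.9,0,0,0],[1,-5.6,-13.6,-35.4,0,0,0],[1,-5.6,-13.6,-37,0,0,0],[1,-5.6,-13.6,-37,0,0,0],[1,-5.6,-13.6,-37,0,0,0]]]'

```text
time_s: 15.75
position: [0.6134, 0.0566, 0.2077]
tool_rot: [[-0.383, -0.003, 0.924], [-0.924, 0.0, -0.383], [0.001, -1.0, -0.002]]
ft_force: [-4.8, -1.7, 2.9]
grip_width: 0.0213
```

```bash
python3 st.py wrist:w16.png scene:s16.png
python3 - <<'E'
from h import *
a=load('w16.png')['img'][140:380,160:400];a=cv2.resize(a,(400,400))
b=load('s16.png')['img'][180:280,230:330];b=cv2.resize(b,(400,400),interpolation=cv2.INTER_CUBIC)
cv2.imwrite('pics/z16.png',np.hstack([a,b])[:,:,::-1])
E
```

```text
15.75 [0.6134 0.0566 0.2077] r 0.037 th 61.8 f [-4.8 -1.7  2.9] frad -3.8 ftan -3.4 w 0.0213 q [-6. 30. 67. -0. 82. 17.]
```

View pics/z16.png

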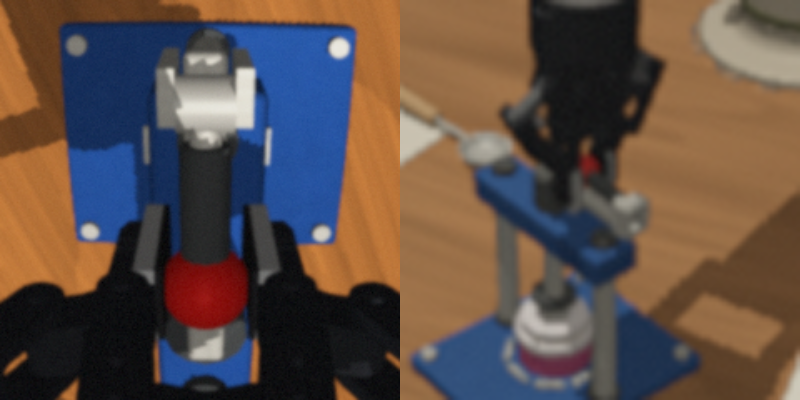

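carry_out --targets '[[[1,0,0,-2,0,0,0],[1,0,0,-4,0,0,0],[1,0,0,-4,0,0,0],[1,0,0,-4,0,0,0]]]'

```text
time_s: 16.18
position: [0.6137, 0.0569, 0.2041]
tool_rot: [[-0.383, -0.001, 0.924], [-0.924, 0.001, -0.383], [-0.0, -1.0, -0.001]]
ft_force: [-4.2, -0.0, 3.4]
grip_width: 0.0216
```

```bash
python3 st.py
```

```text
16.18 [0.6137 0.0569 0.2041] r 0.0374 th 61.6 f [-4.2 -0.   3.4] frad -2.0 ftan -3.7 w 0.0216 q [-6. 31. 68.  0. 82. 17.]
```

carry_out --targets '[[[1,0,0,-2,0,0,0],[1,0,0,-4,0,0,0],[1,0,0,-4,0,0,0],[1,0,0,-4,0,0,0]]]'

```text
time_s: 16.52
position: [0.614, 0.0571, 0.202]
tool_rot: [[-0.382, 0.002, 0.924], [-0.924, 0.0, -0.382], [-0.001, -1.0, 0.002]]
ft_force: [-7.5, 2.1, 14.2]
grip_width: 0.0218
```

```bash
python3 st.py wrist:w17.png
python3 - <<'E'
from h import *
a=load('w17.png')['img'][140:380,160:400];a=cv2.resize(a,(600,600));cv2.imwrite('pics/z17.png',a[:,:,::-1])
E
```

```text
16.52 [0.614  0.0571 0.202 ] r 0.0378 th 61.4 f [-7.5  2.1 14.2] frad -1.8 ftan -7.6 w 0.0218 q [-6. 31. 68.  0. 81. 17.]
```

View pics/z17.png

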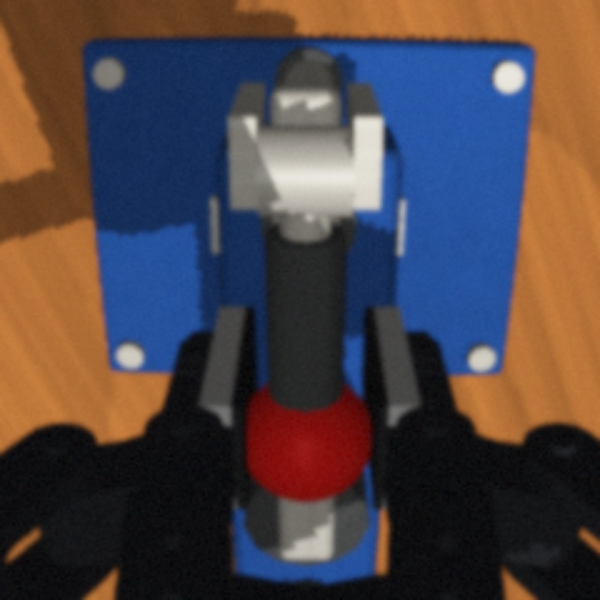

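The downward push rose to 14 N, so the handle is at its folded stop. Opening and backing off upward.

carry_out --targets '[[[1,0,0,2,0,0,0],[0.3,0,0,2,0,0,0],[0.3,0,0,2,0,0,0],[0.3,0,0,2,0,0,0],[0.3,0,0,2,0,0,0],[0.3,0,0,2,0,0,0],[0.3,0,0,10,0,0,0],[0.3,0,0,25,0,0,0],[0.3,0,0,45,0,0,0],[0.3,0,0,70,0,0,0],[0.3,0,0,100,0,0,0],[0.3,0,-20,125,0,0,0],[0.3,0,-40,125,0,0,0],[0.3,0,-40,125,0,0,0]]]'

```text
time_s: 17.73
position: [0.6143, 0.014, 0.3273]
tool_rot: [[-0.385, 0.004, 0.923], [-0.923, -0.002, -0.385], [0.0, -1.0, 0.004]]
ft_force: [0.3, -0.2, -0.7]
grip_width: 0.0601
```

```bash
python3 st.py wrist:w18.png scene:s18.png top:t18.png
python3 - <<'E'
from h import *
w=load('w18.png');s=load('s18.png');t=load('t18.png')
a=cv2.resize(w['img'],(533,400));b=s['img'][205:285,235:288];b=cv2.resize(b,(265,400),interpolation=cv2.INTER_CUBIC)
cv2.imwrite('pics/z18.png',np.hstack([a,b])[:,:,::-1])
E
```

```text
17.73 [0.6143 0.014  0.3273] r 0.0209 th -28.7 f [ 0.3 -0.2 -0.7] frad 0.3 ftan 0.0 w 0.0601 q [-10.  27.  55.  -0.  99.  13.]
```

View pics/z18.png

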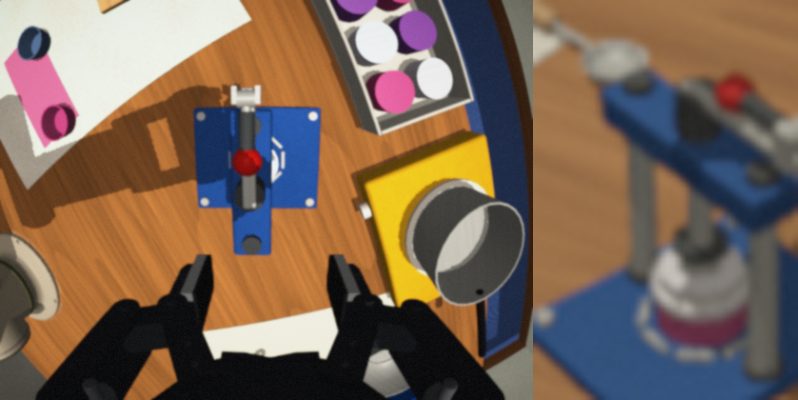

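View pics/s18.png

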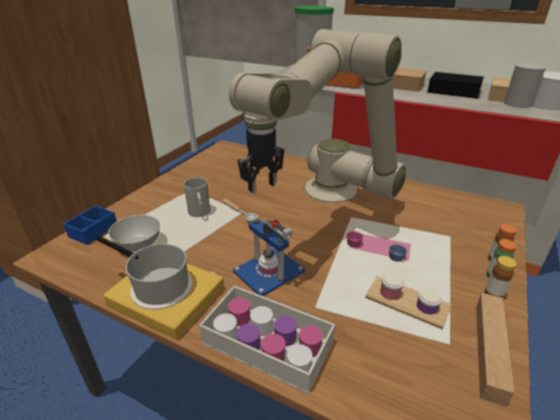

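The handle lies folded along the arm and the plate sits on the mould. Now I check the ball's height (fold angle) and the arm's final direction.

Run:
```python
from h import *
rs=[]
for f,box,fish in(('w18.png',(230,290,130,200),True),('s18.png',(255,300,205,250),False),('t18.png',(250,300,140,190),False)):
    d=load(f);im=d['img'].astype(int);m=((im[...,0]>110)&(im[...,1]<60)&(im[...,2]<60)).astype(np.uint8)
    z=np.zeros_like(m);x0,x1,y0,y1=box;z[y0:y1,x0:x1]=m[y0:y1,x0:x1]
    k,l,st,c=cv2.connectedComponentsWithStats(z)
    if k<2: print(f,'none');continue
    i=1+np.argmax(st[1:,4]);print(f,st[i],c[i].round(1));rs.append(ray(d,*c[i],fish))
X,e=tri(rs);print('knob',X.round(4),np.round(e,4))
w=load('w18.png')
s=560/533
cl=plane(w,245*s,95*s,.203,True);hb=plane(w,250*s,192*s,.195,True);v=cl-hb
print(cl,hb,'arm dir',np.degrees(np.arctan2(v[1],v[0])),'knob r',np.linalg.norm(X[:2]-[.597,.0193]),'dir',np.degrees(np.arctan2(X[1]-.0193,X[0]-.597)))
```

```text
w18.png [246 157  29  26 585] [259.8 169.1]
s18.png [272 220   7   6  30] [274.5 222.6]
t18.png [269 156   2   2   3] [269.3 156.3]
knob [0.6159 0.0538 0.2118] [0.0027 0.0017 0.0017]
[0.63129531 0.10217241 0.203     ] [0.60209146 0.02610342 0.195     ] arm dir 68.99756849133648 knob r 0.039345514125148466 dir 61.26678956232715
```

Run:
```python
from h import *
w=load('w18.png');s=load('s18.png')
X,e=tri([ray(w,259.8,169.1,True),ray(s,274.5,222.6)]);print(X.round(4),np.round(e,4), np.linalg.norm(X[:2]-[.597,.0193]))
w0=load('wrist1.png');s0=load('scene0.png')
X,e=tri([ray(w0,303.5,161,True),ray(s0,279.3,217.6)]);print('initial',X.round(4),np.round(e,4))
b=s['img'][205:245,250:300];cv2.imwrite('pics/z19.png',cv2.resize(b,(750,600),interpolation=cv2.INTER_CUBIC)[:,:,::-1])
```

```text
[0.6134 0.0524 0.2086] [0.0016 0.0016] 0.036990287472806825
initial [0.5871 0.0532 0.2103] [0.0008 0.0008]
```

View pics/z19.png

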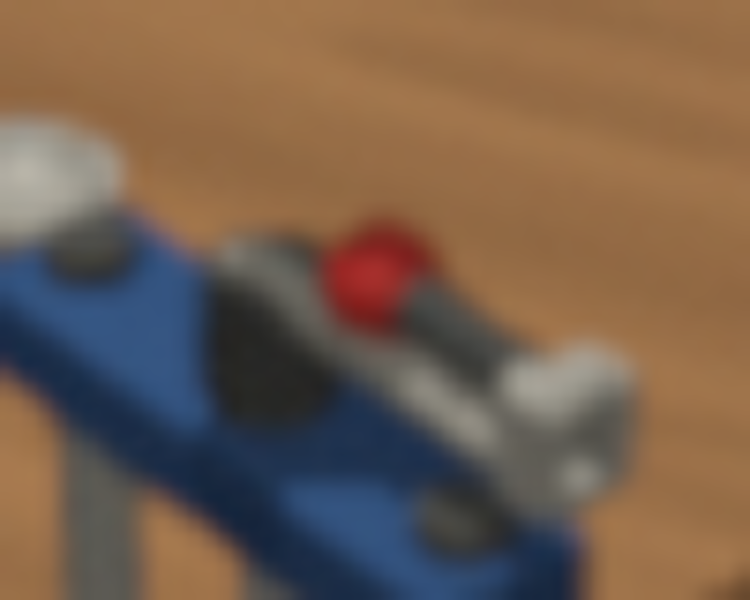

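Run:
```python
from h import *
s=snap('scene','s20.png');a=load('s18.png')['img'].astype(int);print(np.abs(s['img'].astype(int)-a)[205:290,235:310].mean())
print(env.observe()['ft_force']);print(env.close_job())
```

```text
0.6895163398692811
[0.4896752  0.57734246 0.50819514]
the job is handed in; nothing more can be done
None
```

The mould in the press is clamped, the handle is folded flat again, the gripper has let go, and the job is handed in after about 18 s of robot time. No verdict was reported, and the clamping force below is estimated, not measured.

- **Swing up:** I gripped the red knob and swung the handle upright before turning the crank.
- **Cranking:** I turned clockwise just over one turn. The drag at the handle was 3–5 N when idle and jumped to about 7 N when the plate met the mould. I went on roughly 0.2–0.4 rad past contact.
- **Clamping force:** the spring data put this at about 50–60 N, inside the 30–110 N band and below the 70 N where the crank would turn back.
- **Fold and release:** I lined the jaws up with the hinge, folded the handle, and pressed it down until the push rose to 14 N at the stop. Then I opened and moved clear.

**Last checks:**
- The knob's height reads 0.2086 m, against 0.2103 m measured the same way before I started, so the handle is flat.
- Two pictures taken before hand-in show the press unchanged.
- The plate rests on the mould.
- The force at the wrist is about zero.
- I saw no bystander or other mould out of place in the final scene picture, though I did not measure their positions.

**What disagreed:**
- The ball crept about 5 mm in the pads. Until I refitted the crank circle, this pushed radially at up to about 20 N against the handle's stop.
- In the last picture the arm's direction reads 61–69° depending on the method, against 67° when cranking stopped. All of these are past the contact point.
- The final top view hid most of the knob, so I left it out of the height check.

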